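Put the bench bottles away in their trays

ROBOT

A 7-joint arm with a two-finger parallel gripper is mounted at the origin on the work surface; the furniture and walls round the work are solid. World frame = base frame: x ahead of the robot, y to its left, z up, the work surface at z = 0. Lengths are in m, angles in rad, forces in N, time in s.
With the tool pointing down it reaches from about 0.4 to 0.85 m from the base axis. Payload 4.5 kg.
Tool frame: the origin (TCP) lies midway between the tips of the shut fingers; the grasp point (between the pads) lies 19 mm behind it; z points along the fingers, x is the direction in which the jaws open and shut, and the axes are right-handed (so a half turn about z gives the same grasp; the last joint's range is limited). The gripper opens to 88 mm and grips with 3 to 60 N. Pads are 18 mm wide; open, the fingers measure 123 mm over their backs; the gripper's body (75 mm by 187 mm) begins 45 mm behind the grasp point.
Start: joints at [1.344, 0.689, -0.195, 1.565, 0.157, 0.902, -0.215], TCP at [0.161, -0.604, 0.21] pointing down, gripper open.
Joint ranges: [-3.01, 3.01], [-0.46, 2.08], [-1.47, 1.51], [0.13, 2.56], [-1, 4.14], [0.04, 2.09], [-2.66, 2.66]. Speed limits (rad/s): [2.57, 2.57, 3.14, 3.14, 3.14, 3.14, 3.14].

INTERFACE

Orientations are given as a unit quaternion [x, y, z, w].
In Python, from plant import r gives the robot as it stands. The module is installed in compiled form; this text tells all that it offers.
- The arm moves only by the tool play_rows, never from a script. Its argument "increments" is a list of rows, each a list of 7 numbers: the opening, from 0 (shut) to 1 (fully open), then the shift along the tool's x, y, z in mm, then the turn, a rotation vector about the tool's x, y, z in rad. In form: [[hand, dx, dy, dz, wx, wy, wz], ...]. A call has exactly 8 rows; each row shifts and turns the pose as measured when the row begins, along the tool's axes as they then stand; what a row does not reach is not made up. A row lasts 1/8 s, in which the tool goes at most 62.5 mm and 10.7 degrees, less where a joint would pass 70% of its speed; a pose out of reach is approached as far as the arm can. A call is refused whole if a number of a shift passes 62.5 or a number of a turn 0.188, either way. A call with a gripper value outside its range is refused whole. The fingers move at their own pace and stop on an object; "grip_force" is the grip in N (left out, the last holds). Time passes only in rows, so rows that do not move let the fingers close, or fill a call up. It gives the time, the measured TCP pose, the force and the opening at its end, in the units of the state.
- r.get_state(): the state, without advancing time (a new reading comes with each control period).
- r.snapshot(name): name is "scene" or "top" or "wrist"; returns the picture (400x640x3 uint8, red, green, blue); there is no depth.
- r.get_calibration(name): a dict with "fx", "fy", "cx", "cy" (pixels), "dist" ([k1, k2, p1, p2, k3] as OpenCV has them; the pictures are not rectified), "R" (3x3) and "t" (3): a world point X has camera coordinates R X + t. Camera axes: x right, y down, z forward; pixel columns grow to the right and rows downward; lengths in m; the calibration is good to about 2 mm. A picture is of the moment at which its call begins: read the wrist's pose just before it. get_calibration takes no time and is no camera call; for the wrist camera it gives the pose at the moment of the call.
- r.finish_job(): hands the job in, once; it reports no verdict.
The state is a dict: "clock": time; "q": joint angles; "qd": joint speeds; "joint_torque": joint torques, N m; "tool_pos": TCP position; "eef_rot": TCP orientation; "contact_force": force on the tool from outside, world axes, zero at the start; "moment": the same for the moment, N m; "opening": opening from 0.0 (shut) to 1.0 (fully open).
Only numpy, scipy, OpenCV 4.12 (cv2) and the standard library are available. Lean on these libraries where they do the work, as an engineer would, in place of code of your own. Each camera call takes 0.05 s, during which the arm holds its last target.

TASK

Put the five loose bottles standing on the counter away in the three grey trays, each upright and fully down in a recess of its own kind, one bottle to a recess: the two oblong bottles in the rectangular recesses, the two larger round bottles in the large round recesses, the small dropper bottle in the small round recess. Keep the bottles upright throughout, and leave the bench timer and the roll of tape where they are.

Things in the scene. Friction and masses are not known exactly. Their poses are not given: they have to be found in the camera images.
- oblong_bottle_1_centre (a point): One of two alike (either may take either rectangular recess): flat-sided oblong white bottle with a screw cap, 88 mm tall; its body is about 39 mm wide along its own x, 56 mm long along its own y and 68 mm tall, the narrower 26 mm cap stands above that, 10 mm off-centre towards its own -y. Light (60 to 100 g). The point is at the centre of the body's outline, 44 mm above its foot; its z axis points up through the cap.
- oblong_bottle_2_centre (a point): The other of the two oblong bottles: flat-sided oblong white bottle with a screw cap, 88 mm tall; its body is about 39 mm wide along its own x, 56 mm long along its own y and 68 mm tall, the narrower 26 mm cap stands above that, 10 mm off-centre towards its own -y. Light (60 to 100 g). The point is at the centre of the body's outline, 44 mm above its foot; its z axis points up through the cap.
- round_bottle_1_centre (a point): One of two alike (either may take either large round recess): round white bottle 42 mm across and 62 mm tall with a low cap; the body is straight to about 40 mm above the foot and narrows above. Light (40 to 70 g). The point is on its axis, 31 mm above its foot; z points up through the cap.
- round_bottle_2_centre (a point): The other of the two larger round bottles: round white bottle 42 mm across and 62 mm tall with a low cap; the body is straight to about 40 mm above the foot and narrows above. Light (40 to 70 g). The point is on its axis, 31 mm above its foot; z points up through the cap.
- dropper_bottle_centre (a point): The small round white dropper bottle, 28 mm across and 58 mm tall; straight to about 40 mm above the foot, narrower above. Light (15 to 30 g). The point is on its axis, 29 mm above its foot; z points up through the cap.
- oblong_tray: Tray block 80 mm (its x) by 174 mm (its y) with two rectangular recesses, each 60 mm along x and 72 mm along y, centred at y = +41 and y = -41 mm; an oblong bottle stands in one with its long side along the tray's y, either way round. The block is grey, 14 mm thick, fixed to the counter; origin at the centre of its underside, z up. Recesses are open at the top, 8 mm deep, their floor 6 mm above the counter.
- round_tray: Tray block 80 mm (its x) by 152 mm (its y) with two round recesses 58 mm across, centred at y = +36 and y = -36 mm. The block is grey, 14 mm thick, fixed to the counter; origin at the centre of its underside, z up. Recesses are open at the top, 8 mm deep, their floor 6 mm above the counter.
- small_tray: Tray block 66 by 66 mm with one round recess 44 mm across at its centre. The block is grey, 14 mm thick, fixed to the counter; origin at the centre of its underside, z up. Recesses are open at the top, 8 mm deep, their floor 6 mm above the counter.
- bench_timer_centre (a point): Bystander: flat white digital timer, 62 x 62 x 18 mm, lying loose on the counter beside the bottles; the point is at its centre, 9 mm up. Not to be moved.
- tape_centre (a point): Bystander: flat cream-coloured roll of tape, 69 mm across and 18 mm tall, lying loose on the counter beside the bottles; the point is at its centre, 9 mm up. Not to be moved.
Things that resemble listed ones, but are neither listed nor needed, are in the scene too. What is shaped like the part that bears oblong_bottle_2_centre but purple is not meant.

How it is judged:
By the outcome, as a careful person would: the job done as asked, in the order asked, and still so for the second after the job is handed in, with the robot touching nothing.
It also fails if it takes over 144 s, if anything falls off the work surface, if the arm or the gripper's body presses on something with over 40 N, if the wrist force passes 120 N, or if a joint passes its speed limit or range.

## Working session

There is one attempt and no reset: what is moved stays moved. The work goes in short steps, Python scripts to look and compute and a tool call to move; the robot and the scene stay as the last step left them, time stands still between calls to the robot, and variables do not carry over. Pictures are saved under pics/ and viewed, and the job is handed in when it is done.

Besides the shell and the picture viewer there is one more tool, called after "Emit:" as name(argument=value, ...) on one line, values as JSON. play_rows: Moves the arm, as the interface text tells. Its arguments: {"type":"object","properties":{"increments":{"type":"array"},"grip_force":{"type":"number"}},"required":["increments"]}

```bash
mkdir -p pics
cat > h.py <<'E'
import numpy as np, cv2
from plant import r
def save(name,fn):
    im=r.snapshot(name); cv2.imwrite('pics/'+fn,im[:,:,::-1]); return im
def cal(n):
    c=r.get_calibration(n); K=np.array([[c['fx'],0,c['cx']],[0,c['fy'],c['cy']],[0,0,1]]); return K,np.array(c['dist']),np.array(c['R']),np.array(c['t'])
def ray(n,uv,z,C=None):
    K,d,R,t=C or cal(n)
    p=cv2.undistortPoints(np.array(uv,float).reshape(-1,1,2),K,d).reshape(-1,2)
    o=-R.T@t; D=np.c_[p,np.ones(len(p))]@R
    return o+D*((z-o[2])/D[:,2])[:,None]
def proj(n,X,C=None):
    K,d,R,t=C or cal(n)
    return cv2.projectPoints(np.array(X,float).reshape(-1,3),cv2.Rodrigues(R)[0],t,K,d)[0].reshape(-1,2)
E
python3 - <<'E'
from h import *
for n in ['scene','top','wrist']:
    save(n,n+'0.png')
    K,d,R,t=cal(n);print(n,(-R.T@t).round(3),R[2].round(2),K[0,0],d)
s=r.get_state();print(s['clock'],s['tool_pos'],s['eef_rot'],s['opening'],s['contact_force'])
E
```

```text
scene [-0.197 -0.854  0.661] [ 0.5   0.72 -0.48] 507.83815934396887 [-0.0010185  0.         0.         0.         0.       ]
top [0.394 0.045 1.031] [ 0.05 -0.02 -1.  ] 369.455086935287 [-0.04740929  0.          0.          0.          0.        ]
wrist [ 0.23  -0.583  0.383] [-0.28 -0.07 -0.96] 321.0143038291067 [0.00924439 0.         0.         0.         0.        ]
0.15 [ 0.16098676 -0.60339821  0.2091324 ] [ 7.93076866e-01 -6.09121207e-01 -5.55644535e-04 -3.61703860e-04] 1.0025705622932743 [-0.09786309  0.60165616  0.32609165]
```

View pics/scene0.png

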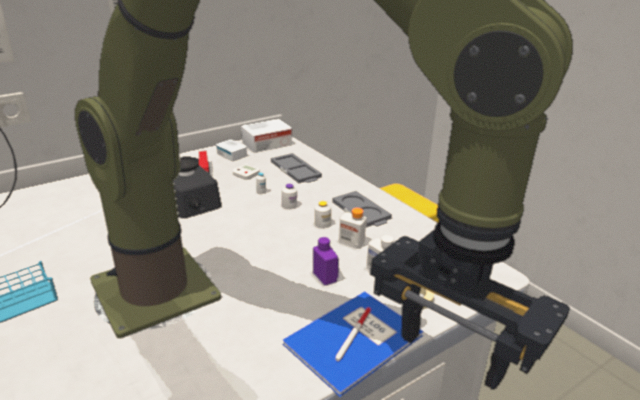

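View pics/top0.png

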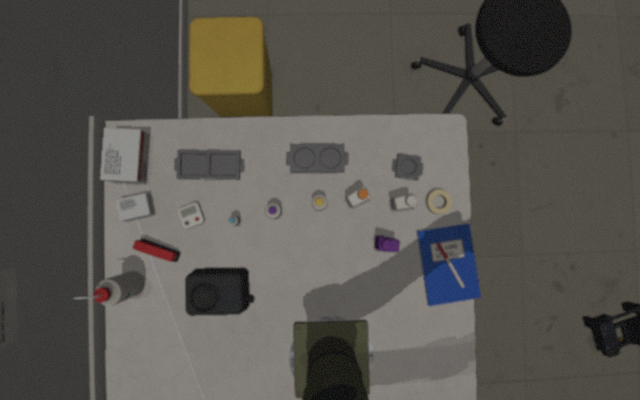

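View pics/wrist0.png

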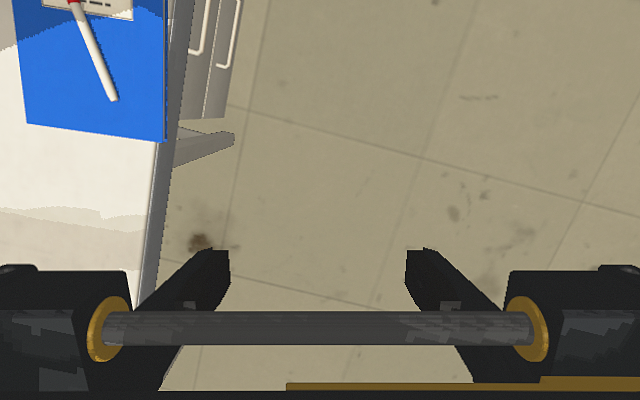

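Run:
```python
from h import *
im=cv2.imread('pics/top0.png')
a=cv2.resize(im[135:255,160:320],None,fx=5,fy=5,interpolation=cv2.INTER_CUBIC)
b=cv2.resize(im[135:255,310:470],None,fx=5,fy=5,interpolation=cv2.INTER_CUBIC)
cv2.imwrite('pics/tL.png',a);cv2.imwrite('pics/tR.png',b)
```

```text
(no output)
```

View pics/tL.png

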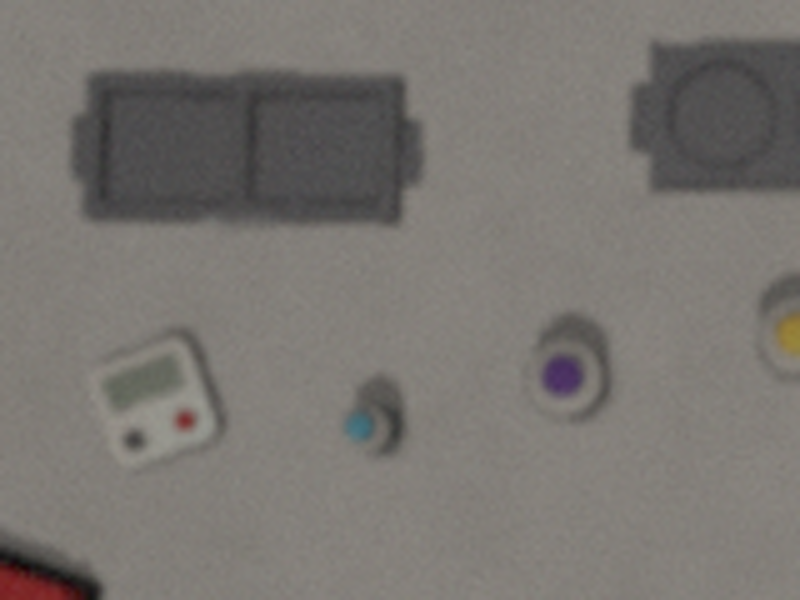

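View pics/tR.png

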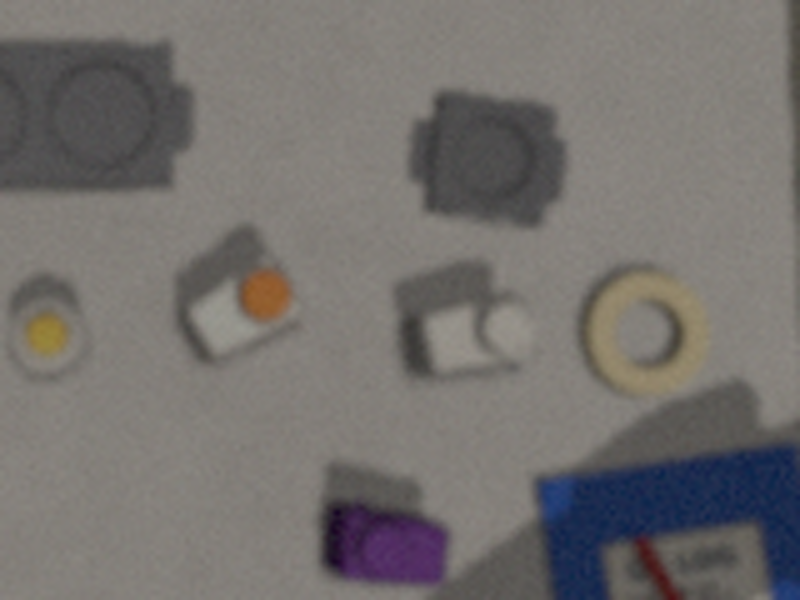

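Run:
```python
from h import *
def P(uv,off): return (np.array(uv,float)+.5)/5-.5+off
L=np.array([160,135]);Rr=np.array([310,135])
def show(n,uv,off,z): print(n,ray('top',P(uv,off),z).round(4)[:,:2].tolist())
show('obl tray',[(90,72),(405,75),(402,223),(85,220)],L,.014)
show('round tray L',[(652,42),(652,190)],L,.014)
show('round tray R',[(172,42),(172,190)],Rr,.014)
show('round recess L,R',[(722,115)],L,.014);show('rr',[(102,116)],Rr,.014)
show('small corners',[(438,92),(556,106),(540,226),(424,212)],Rr,.014);show('small rec',[(492,156)],Rr,.014)
show('purplecap',[(562,376)],L,.062);show('teal',[(360,426)],L,.058);show('yellow',[(47,334)],Rr,.062)
show('orange cap',[(266,294)],Rr,.088);show('white cap',[(508,329)],Rr,.088)
show('orange body corner top',[(187,308),(212,362),(298,320)],Rr,.066)
show('white body corner top',[(424,312),(430,374),(530,370)],Rr,.066)
show('tape',[(645,331)],Rr,.018);show('timer',[(155,400)],L,.018)
```

```text
obl tray [[0.5872, 0.4119], [0.5813, 0.2369], [0.499, 0.2396], [0.5048, 0.4149]]
round tray L [[0.5968, 0.0998], [0.5142, 0.1015]]
round tray R [[0.5938, -0.0502], [0.511, -0.0479]]
round recess L,R [[0.5551, 0.0619]]
rr [[0.5531, -0.0102]]
small corners [[0.5629, -0.1984], [0.5538, -0.2648], [0.4866, -0.2531], [0.4958, -0.1881]]
small rec [[0.5264, -0.2275]]
purplecap [[0.4118, 0.1478]]
teal [[0.3881, 0.2547]]
yellow [[0.4309, 0.0243]]
orange cap [[0.4478, -0.088]]
white cap [[0.427, -0.2127]]
orange body corner top [[0.4427, -0.0493], [0.4141, -0.0617], [0.4351, -0.1076]]
white body corner top [[0.4377, -0.1744], [0.405, -0.1765], [0.4058, -0.2297]]
tape [[0.4265, -0.3089]]
timer [[0.4046, 0.3754]]
```

```bash
cat >> h.py <<'E'
from scipy.spatial.transform import Rotation as Ro
def down(yawdeg):
    c,s=np.cos(np.radians(yawdeg)),np.sin(np.radians(yawdeg))
    x=np.array([c,s,0]);z=np.array([0,0,-1.]);return Ro.from_matrix(np.c_[x,np.cross(z,x),z])
def st():
    s=r.get_state();R=Ro.from_quat(s['eef_rot']);x=R.as_matrix()[:,0];z=R.as_matrix()[:,2]
    print('t%.2f'%s['clock'],'pos',np.round(s['tool_pos'],4),'yaw %.1f'%np.degrees(np.arctan2(x[1],x[0])),'tilt',z[:2].round(3),'open %.3f'%s['opening'],'F',np.round(s['contact_force'],1),'q',np.round(s['q'],2))
    return np.array(s['tool_pos']),R
def plan(segs,hand):
    """segs: list of (target xyz, yawdeg, nrows); prints rows"""
    p,R=st()
    i=0
    for tgt,yaw,n in segs:
        tgt=np.array(tgt);T=down(yaw)
        for k in range(n,0,-1):
            d=R.inv().apply((tgt-p)/k)*1000; w=(R.inv()*T).as_rotvec()/k
            sc=min(1,60/max(1e-9,np.linalg.norm(d)),.18/max(1e-9,np.linalg.norm(w)))
            d=np.round(d*min(1,60/max(1e-9,np.linalg.norm(d))),1);w=np.round(w*min(1,.18/max(1e-9,np.linalg.norm(w))),3)
            print([hand]+[float(v)+0. for v in d]+[float(v)+0. for v in w],end=',\n' );i+=1
            p=p+R.apply(d/1000);R=R*Ro.from_rotvec(w)
    print(i,'rows end',p.round(4))
E
python3 - <<'E'
from h import *
plan([((.427,-.18,.27),0,8)],1)
E
```

```text
t0.15 pos [ 0.161  -0.6034  0.2091] yaw -75.1 tilt [-0.     0.001] open 1.003 F [-0.1  0.6  0.3] q [ 1.34  0.69 -0.19  1.57  0.16  0.9  -0.22]
[1, -40.6, -43.6, -7.2, 0.0, 0.0, -0.164],
[1, -32.9, -49.7, -7.2, 0.0, 0.0, -0.164],
[1, -24.3, -54.4, -7.2, 0.0, 0.0, -0.164],
[1, -15.2, -57.6, -7.2, 0.0, 0.0, -0.164],
[1, -5.5, -59.3, -7.2, 0.0, 0.0, -0.163],
[1, 4.2, -59.4, -7.2, 0.0, 0.0, -0.164],
[1, 13.8, -57.9, -7.2, -0.001, 0.0, -0.163],
[1, 23.0, -54.9, -7.3, 0.0, 0.001, -0.164],
8 rows end [ 0.4145 -0.2     0.2672]
```

Emit:
play_rows(increments=[[1,-40.6,-43.6,-7.2,0,0,-0.164],[1,-32.9,-49.7,-7.2,0,0,-0.164],[1,-24.3,-54.4,-7.2,0,0,-0.164],[1,-15.2,-57.6,-7.2,0,0,-0.164],[1,-5.5,-59.3,-7.2,0,0,-0.164],[1,4.2,-59.4,-7.2,0,0,-0.164],[1,13.8,-57.9,-7.2,0,0,-0.164],[1,23,-54.9,-7.3,0,0,-0.164]], grip_force=15)

```text
clock: 1.15
tool_pos: [0.412, -0.1888, 0.2661]
eef_rot: [1.0, 0.017, -0.001, 0.001]
contact_force: [1.9, -1.1, -0.0]
opening: 1.003
```

Run:
```python
from h import *
plan([((.427,-.18,.27),0,8)],1)
```

```text
t1.15 pos [ 0.412  -0.1888  0.2661] yaw 1.9 tilt [-0.002 -0.001] open 1.003 F [ 1.9 -1.1 -0. ] q [ 0.75  0.44 -0.62  1.97  0.34  0.84 -0.02]
[1, 1.9, -1.0, -0.5, 0.0, 0.0, 0.004],
[1, 1.9, -1.0, -0.5, 0.0, 0.0, 0.004],
[1, 1.9, -1.1, -0.5, 0.0, 0.0, 0.004],
[1, 1.9, -1.1, -0.5, 0.0, 0.0, 0.004],
[1, 1.9, -1.1, -0.5, 0.0, 0.0, 0.004],
[1, 1.9, -1.1, -0.5, 0.0, 0.001, 0.005],
[1, 1.9, -1.0, -0.5, 0.001, 0.0, 0.004],
[1, 1.8, -1.1, -0.4, 0.0, 0.001, 0.005],
8 rows end [ 0.427 -0.18   0.27 ]
```

Run:
```python
from h import *
save('wrist','w1.png');K,d,R,t=cal('wrist');np.savez('pics/w1.npz',K=K,d=d,R=R,t=t)
st()
print(ray('wrist',[(320,50),(320,200),(100,100),(540,100)],0.0).round(3))
```

```text
t1.20 pos [ 0.4178 -0.1799  0.2678] yaw 2.9 tilt [0.006 0.004] open 1.002 F [3.5 5.4 2. ] q [ 0.74  0.43 -0.63  1.97  0.33  0.84 -0.02]
[[ 0.414 -0.028  0.   ]
 [ 0.424 -0.222  0.   ]
 [ 0.133 -0.103  0.   ]
 [ 0.703 -0.073  0.   ]]
```

View pics/w1.png

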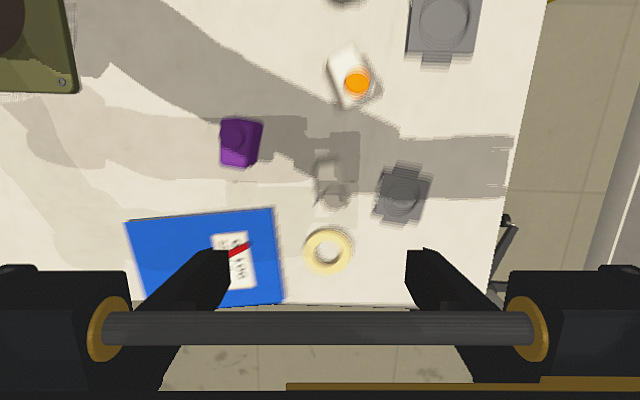

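Emit:
play_rows(increments=[[1,0,-20,0,0,0,0.03],[1,0,-20,0,0,0,0.02],[1,0,0,0,0,0,0],[1,0,0,0,0,0,0],[1,0,0,0,0,0,0],[1,0,0,0,0,0,0],[1,0,0,0,0,0,0],[1,0,0,0,0,0,0]])

```text
clock: 2.2
tool_pos: [0.4164, -0.1406, 0.2675]
eef_rot: [1.0, -0.0, 0.003, -0.002]
contact_force: [-0.4, 0.0, 0.5]
opening: 1.001
```

Run:
```python
from h import *
st()
im=save('wrist','w2.png');K,d,R,t=cal('wrist');np.savez('pics/w2.npz',K=K,d=d,R=R,t=t)
st()
c=im[60:260,260:460,::-1];cv2.imwrite('pics/w2c.png',cv2.resize(c,None,fx=3,fy=3,interpolation=cv2.INTER_CUBIC))
```

```text
t2.20 pos [ 0.4164 -0.1406  0.2675] yaw -0.0 tilt [0.005 0.004] open 1.001 F [-0.4  0.   0.5] q [ 0.66  0.41 -0.62  2.01  0.32  0.82 -0.15]
t2.25 pos [ 0.4164 -0.1406  0.2675] yaw -0.0 tilt [0.005 0.004] open 0.996 F [-0.3  0.2 -0.6] q [ 0.66  0.41 -0.62  2.01  0.32  0.82 -0.15]
```

View pics/w2.png

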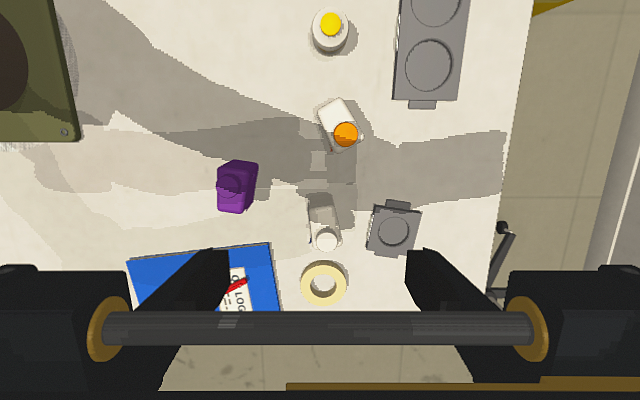

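View pics/w2c.png

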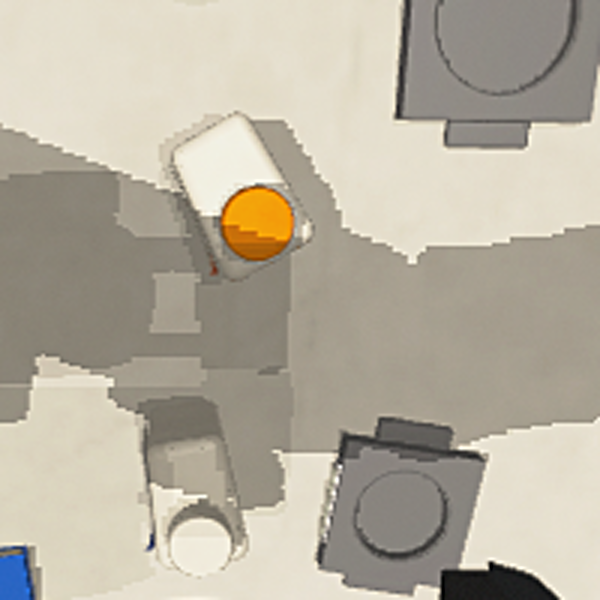

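Run:
```python
from h import *
f=np.load('pics/w2.npz');C=(f['K'],f['d'],f['R'],f['t'])
def show(n,uv,z):
    uv=(np.array(uv,float)+.5)/3-.5+[260,60]; print(n,ray('wrist',uv,z,C).round(4)[:,:2].tolist())
show('orange cap',[(257,222)],.088)
show('orange corners',[(173,152),(240,112),(311,228),(235,282)],.067)
show('white cap',[(202,546)],.088)
show('white corners',[(148,445),(215,435),(243,548)],.067)
show('small',[(400,513)],.014);show('smallc',[(345,433),(485,458),(318,567)],.014)
show('tape',[((323-260)*3,(284-60)*3)],.018)
show('yellow',[((331-260)*3,(24-60)*3)],.062)
show('roundrec',[((429-260)*3,(64-60)*3)],.014)
```

```text
orange cap [[0.4459, -0.0862]]
orange corners [[0.416, -0.062], [0.4406, -0.048], [0.4684, -0.0896], [0.4399, -0.1099]]
white cap [[0.4272, -0.2108]]
white corners [[0.4058, -0.1754], [0.4329, -0.1712], [0.4452, -0.2203]]
small [[0.5235, -0.2245]]
smallc [[0.4956, -0.1853], [0.5613, -0.1975], [0.4859, -0.252]]
tape [[0.4241, -0.306]]
yellow [[0.4301, 0.025]]
roundrec [[0.5527, -0.007]]
```

Run:
```python
from h import *
plan([((.4254,-.2016,.15),9,4),((.4254,-.2016,.05),9,3),((.4254,-.2016,.035),9,1)],.8)
```

```text
t2.25 pos [ 0.4164 -0.1406  0.2675] yaw -0.0 tilt [0.005 0.004] open 0.996 F [-0.3  0.2 -0.6] q [ 0.66  0.41 -0.62  2.01  0.32  0.82 -0.15]
[0.8, 2.1, 15.4, 29.3, -0.001, -0.001, -0.039],
[0.8, 1.5, 15.4, 29.4, -0.001, -0.002, -0.04],
[0.8, 1.0, 15.4, 29.4, -0.001, -0.001, -0.039],
[0.8, 0.4, 15.4, 29.3, 0.0, -0.002, -0.04],
[0.8, 0.0, 0.0, 33.3, 0.0, 0.0, 0.0],
[0.8, 0.0, 0.0, 33.4, 0.0, 0.0, 0.0],
[0.8, 0.0, 0.0, 33.3, 0.0, 0.0, 0.0],
[0.8, 0.0, 0.0, 15.0, 0.0, 0.0, 0.0],
8 rows end [ 0.4254 -0.2016  0.035 ]
```

Emit:
play_rows(increments=[[0.8,2,15.4,29.3,-0.001,-0.002,-0.04],[0.8,1.5,15.4,29.3,-0.001,-0.002,-0.04],[0.8,1,15.4,29.3,-0.001,-0.002,-0.04],[0.8,0.5,15.4,29.3,0,-0.002,-0.04],[0.8,0,0,15,0,0,0],[0.8,0,0,15,0,0,0],[0.8,0,0,0,0,0,0],[0.8,0,0,0,0,0,0]])

```text
clock: 3.25
tool_pos: [0.4289, -0.2041, 0.1168]
eef_rot: [0.997, 0.082, 0.001, 0.001]
contact_force: [0.2, -0.1, 0.3]
opening: 0.804
```

Run:
```python
from h import *
save('wrist','w3.png')
plan([((.4254,-.2016,.05),9,3),((.4254,-.2016,.035),9,1)],.8)
```

```text
t3.30 pos [ 0.4289 -0.2041  0.1169] yaw 9.4 tilt [ 0.002 -0.001] open 0.800 F [ 0.2 -0.4 -0.8] q [ 0.63  0.69 -0.46  2.09  0.63  0.5  -0.14]
[0.8, -1.1, -1.0, 22.3, 0.0, -0.001, 0.003],
[0.8, -1.0, -1.1, 22.3, 0.001, -0.001, 0.002],
[0.8, -1.0, -1.0, 22.3, 0.0, 0.0, 0.003],
[0.8, 0.0, 0.0, 15.0, 0.0, 0.0, 0.0],
4 rows end [ 0.4254 -0.2016  0.035 ]
```

View pics/w3.png

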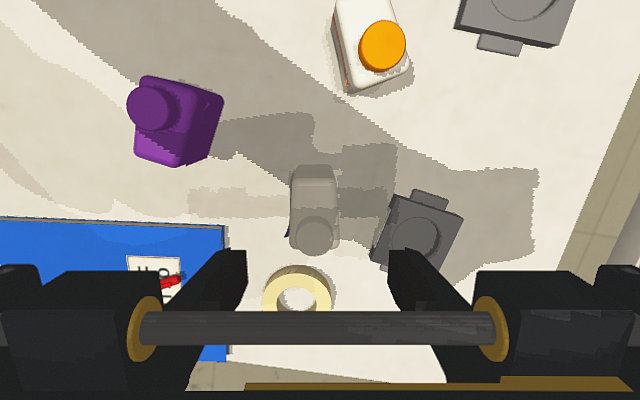

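Run:
```python
from h import *
print(ray('wrist',[(315,233)],.088),ray('wrist',[(293,172),(335,171)],.067))
print(proj('wrist',[(.4254+.0016,-.2016-.0099,.088),(.4289,-.2041,.117)]))
```

```text
[[ 0.42635609 -0.20686508  0.088     ]] [[ 0.40491336 -0.17218332  0.067     ]
 [ 0.43389971 -0.16665724  0.067     ]]
[[314.82875247 239.46292164]
 [319.86491145 247.10136383]]
```

Emit:
play_rows(increments=[[0.8,-1.1,-1.5,22.3,0,-0.001,0.003],[0.8,-1,-1.5,22.3,0,0,0.003],[0.8,-1,-1.2,22.3,0,0,0.003],[0.8,0,0,15,0,0,0],[0.4,0,0,0,0,0,0],[0.35,0,0,0,0,0,0],[0.35,0,0,0,0,0,0],[0.35,0,0,0,0,0,0]])

```text
clock: 4.3
tool_pos: [0.4303, -0.2021, 0.0387]
eef_rot: [0.997, 0.077, 0.006, 0.003]
contact_force: [-3.4, 0.1, 7.3]
opening: 0.369
```

Run:
```python
from h import *
save('wrist','w4.png');save('scene','s4.png')
plan([((.4252,-.2,.19),9,4)],.35)
```

```text
t4.40 pos [ 0.4294 -0.2022  0.0387] yaw 8.8 tilt [ 0.012 -0.005] open 0.353 F [-2.5  0.7  7. ] q [ 0.49  0.82 -0.24  2.15  0.8   0.25 -0.3 ]
[0.35, -0.5, -0.4, -37.8, 0.002, -0.003, -0.001],
[0.35, -0.7, -0.5, -37.8, 0.002, -0.003, -0.001],
[0.35, -0.8, -0.6, -37.8, 0.002, -0.002, -0.001],
[0.35, -0.8, -0.7, -37.9, 0.001, -0.003, 0.0],
4 rows end [ 0.4252 -0.2     0.19  ]
```

View pics/w4.png

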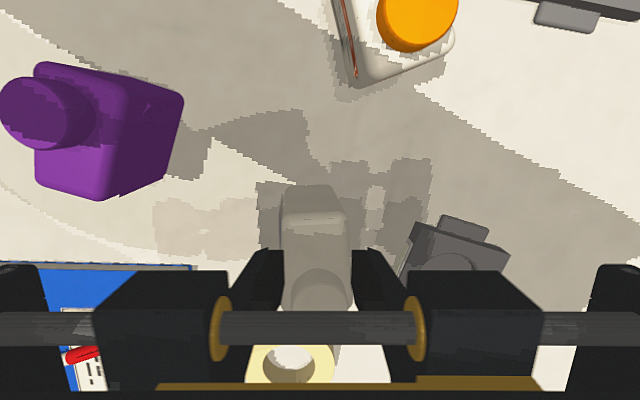

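Run:
```python
from h import *
a=cv2.imread('pics/s4.png')[180:320,300:560];cv2.imwrite('pics/s4c.png',cv2.resize(a,None,fx=3,fy=3,interpolation=cv2.INTER_CUBIC))
```

```text
(no output)
```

View pics/s4c.png

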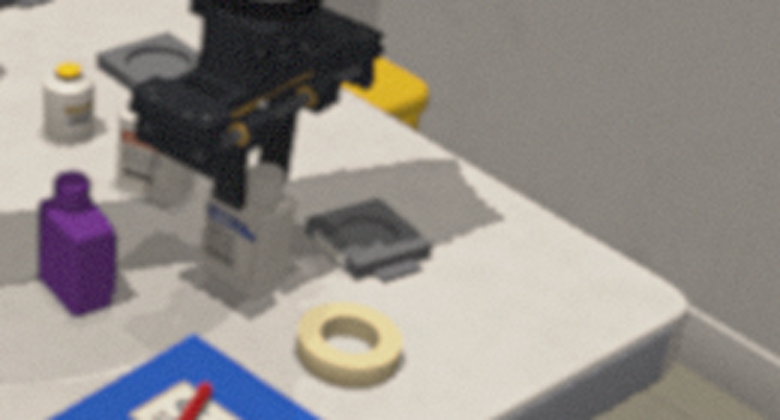

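Emit:
play_rows(increments=[[0,0,0,-1,0,0,0],[0,0,0,0,0,0,0],[0,0,0,0,0,0,0],[0,0,0,0,0,0,0],[0,0,0,0,0,0,0],[0,0,0,0,0,0,0],[0,0,0,0,0,0,0],[0,0,0,0,0,0,0]])

```text
clock: 5.4
tool_pos: [0.4302, -0.2024, 0.0401]
eef_rot: [0.997, 0.077, 0.007, 0.003]
contact_force: [0.3, -0.7, -0.1]
opening: 0.279
```

Run:
```python
from h import *
save('wrist','w5.png')
plan([((.4252,-.2,.19),9,4)],0)
```

```text
t5.45 pos [ 0.4302 -0.2024  0.0401] yaw 8.8 tilt [ 0.014 -0.005] open 0.278 F [ 0.1  0.2 -0.3] q [ 0.49  0.82 -0.24  2.15  0.79  0.25 -0.3 ]
[0, -0.7, -0.5, -37.5, 0.002, -0.003, -0.001],
[0, -0.8, -0.6, -37.5, 0.002, -0.003, -0.001],
[0, -0.9, -0.6, -37.5, 0.002, -0.003, -0.001],
[0, -1.0, -0.8, -37.4, 0.001, -0.004, 0.0],
4 rows end [ 0.4252 -0.2     0.19  ]
```

View pics/w5.png

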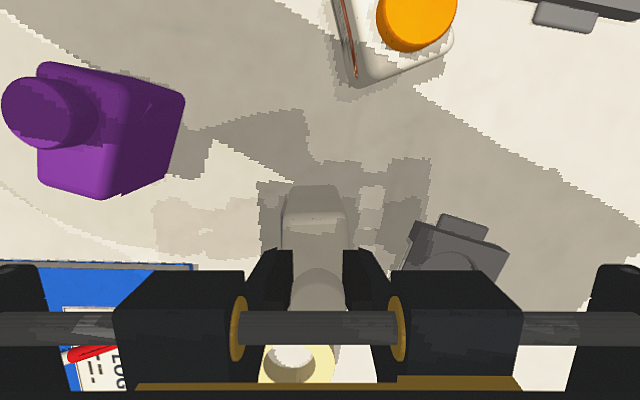

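Run:
```python
from h import *
p=[.4302,-.2024]
for z in (.04,.059,.07,.09): print(z,((proj('scene',[p+[z]])-[300,180])*3).round(), proj('wrist',[p+[z]]).round())
print(((proj('scene',[[.427,-.2115,.088],[.4254,-.2016,0]])-[300,180])*3).round())
print(proj('wrist',[[.427,-.2115,.088],[.4112,-.1714,.067],[.4392,-.1759,.067],[.4112,-.1714,.0],[.4392,-.1759,.0]]).round())
save('scene','s5.png')
a=cv2.imread('pics/s5.png')[200:300,340:460];cv2.imwrite('pics/s5c.png',cv2.resize(a,None,fx=6,fy=6,interpolation=cv2.INTER_CUBIC))
```

```text
0.04 [[249. 223.]] [[320. 247.]]
0.059 [[251. 200.]] [[321. 262.]]
0.07 [[252. 187.]] [[321. 272.]]
0.09 [[254. 163.]] [[322. 293.]]
[[259. 173.]
 [239. 270.]]
[[312. 308.]
 [292. 205.]
 [348. 222.]
 [298. 177.]
 [338. 190.]]
```

View pics/s5c.png

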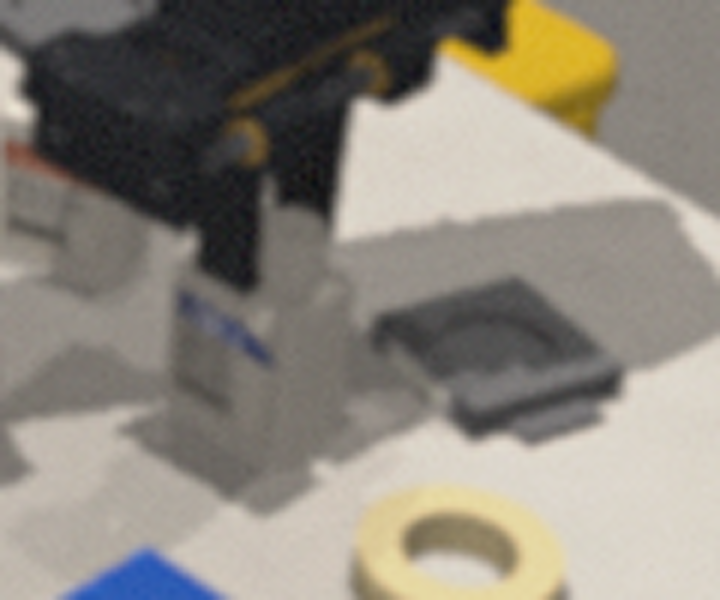

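Run:
```python
from h import *
d=np.array([.258,-.966,0])
for dz in (0,.01,.02,.03):print(dz,proj('scene',[np.array([.161,-.6036,.21+dz])+s*d*.053 for s in(-1,0,1)]).round().tolist())
a=cv2.imread('pics/scene0.png')[230:400,360:580];cv2.imwrite('pics/s0c.png',cv2.resize(a,None,fx=3,fy=3,interpolation=cv2.INTER_CUBIC))
```

```text
0 [[407.0, 353.0], [447.0, 376.0], [491.0, 402.0]]
0.01 [[408.0, 347.0], [448.0, 370.0], [493.0, 395.0]]
0.02 [[408.0, 341.0], [449.0, 363.0], [495.0, 389.0]]
0.03 [[409.0, 334.0], [451.0, 357.0], [497.0, 382.0]]
```

View pics/s0c.png

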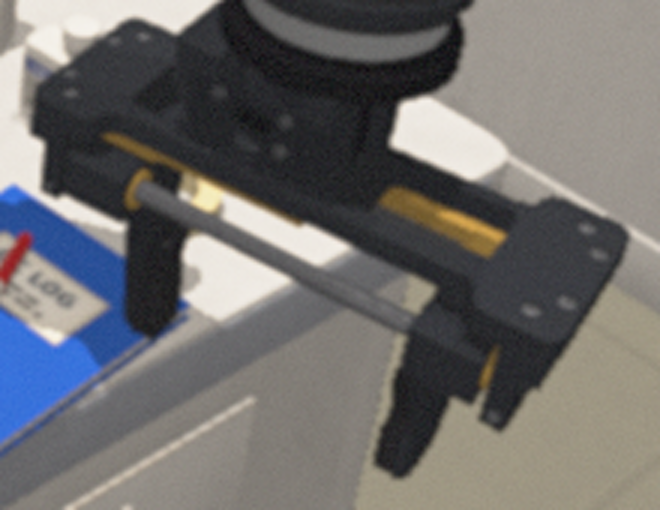

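Emit:
play_rows(increments=[[0.8,0,0,0,0,0,0],[0.8,0,0,0,0,0,0],[0.8,0,0,0,0,0,0],[0.8,0,0,-30,0,-0.006,0],[0.8,0,0,-30,0,-0.006,0],[0.8,0,0,-20,0,0,0],[0.8,0,0,0,0,0,0],[0.8,0,0,0,0,0,0]])

```text
clock: 6.5
tool_pos: [0.4288, -0.2018, 0.1216]
eef_rot: [0.997, 0.077, -0.001, 0.003]
contact_force: [0.4, 0.3, -0.6]
opening: 0.796
```

Run:
```python
from h import *
st()
im=save('wrist','w6.png');save('scene','s6.png')
a=cv2.imread('pics/s6.png')[150:290,340:500]
b=im[120:320,220:420,::-1]
cv2.imwrite('pics/j6.png',np.hstack([cv2.resize(a,(457,400),interpolation=cv2.INTER_CUBIC),cv2.resize(b,(340,400))[:, :340]]))
b=cv2.resize(im[120:270,240:400,::-1],None,fx=5,fy=5)[:600];cv2.imwrite('pics/w6c.png',b)
f=cal('wrist');np.savez('pics/w6.npz',K=f[0],d=f[1],R=f[2],t=f[3])
```

```text
t6.50 pos [ 0.4288 -0.2018  0.1216] yaw 8.8 tilt [-0.001 -0.007] open 0.796 F [ 0.4  0.3 -0.6] q [ 0.63  0.68 -0.47  2.09  0.63  0.51 -0.16]
```

View pics/j6.png

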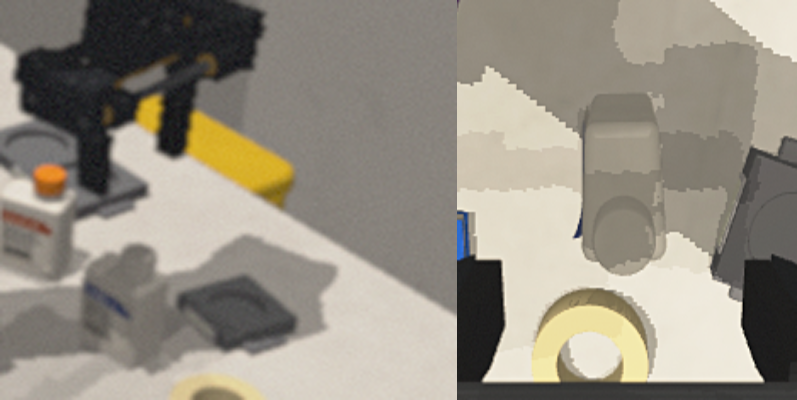

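View pics/w6c.png

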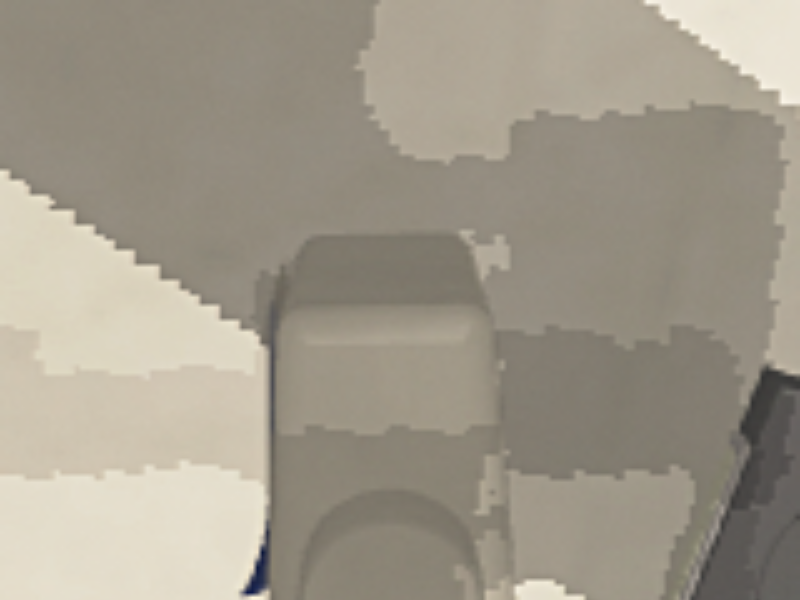

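Run:
```python
from h import *
f=np.load('pics/w6.npz');C=(f['K'],f['d'],f['R'],f['t'])
U=lambda p:(np.array(p,float)+.5)/5-.5+[240,120]
print(ray('wrist',U([(390,570)]),.088,C)[:,:2],ray('wrist',U([(278,320),(490,318),(275,430),(500,430)]),.064,C)[:,:2])
plan([((.4262,-.2016,.05),9,2),((.4262,-.2016,.02),9,1)],.8)
```

```text
[[ 0.42806998 -0.2064469 ]] [[ 0.40722706 -0.17946768]
 [ 0.43790105 -0.17438521]
 [ 0.40903373 -0.19620774]
 [ 0.44232163 -0.19101747]]
t6.60 pos [ 0.4287 -0.2017  0.1213] yaw 8.8 tilt [-0.001 -0.007] open 0.797 F [ 0.1 -0.   0.8] q [ 0.63  0.68 -0.47  2.09  0.63  0.51 -0.16]
[0.8, -1.1, -0.4, 35.7, 0.003, 0.001, -0.001],
[0.8, -1.2, -0.4, 35.6, 0.003, 0.001, -0.002],
[0.8, 0.0, 0.0, 30.0, 0.0, 0.0, 0.0],
3 rows end [ 0.4262 -0.2016  0.02  ]
```

Emit:
play_rows(increments=[[0.8,-1.1,-1,35,0.003,0.001,-0.002],[0.8,-1.2,-1,35,0.003,0.001,-0.002],[0.8,0,0,20,0,0,0],[0.8,0,0,8,0,0,0],[0.8,0,0,0,0,0,0],[0.8,0,0,0,0,0,0],[0.8,0,0,0,0,0,0],[0.8,0,0,0,0,0,0]])

```text
clock: 7.6
tool_pos: [0.4264, -0.2, 0.0196]
eef_rot: [0.997, 0.079, -0.0, -0.0]
contact_force: [-0.2, 0.2, -0.5]
opening: 0.799
```

Run:
```python
from h import *
st()
save('scene','s7.png')
a=cv2.imread('pics/s7.png')[180:300,340:500]
cv2.imwrite('pics/s7c.png',cv2.resize(a,None,fx=5,fy=5,interpolation=cv2.INTER_CUBIC))
```

```text
t7.60 pos [ 0.4264 -0.2     0.0196] yaw 9.1 tilt [-0.  0.] open 0.799 F [-0.2  0.2 -0.5] q [ 0.47  0.86 -0.21  2.15  0.84  0.21 -0.34]
```

View pics/s7c.png

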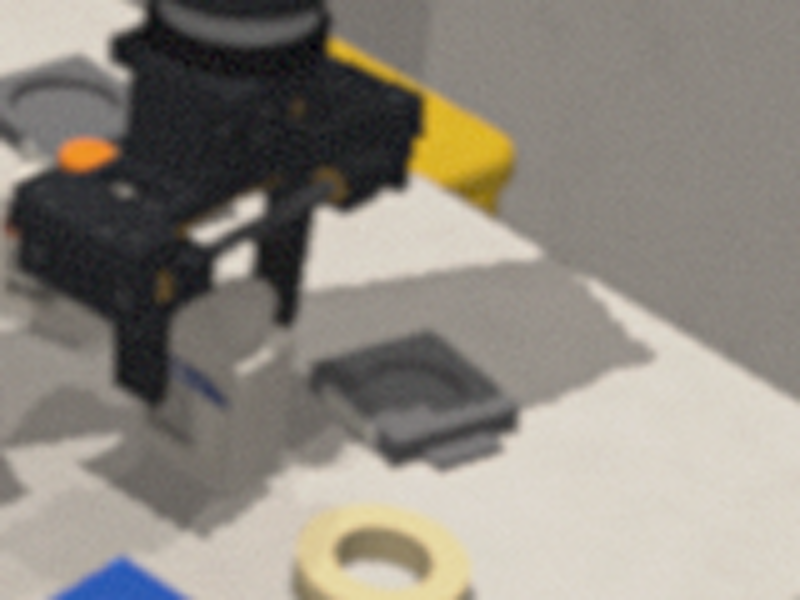

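Emit:
play_rows(increments=[[0.3,0,0,0,0,0,0],[0.3,0,0,0,0,0,0],[0.3,0,0,0,0,0,0],[0.3,0,0,0,0,0,0],[0.3,0,0,0,0,0,0],[0.3,0,0,0,0,0,0],[0.3,0,0,-10,0,0,0],[0.3,0,0,-20,0,0,0]])

```text
clock: 8.65
tool_pos: [0.4256, -0.1998, 0.0501]
eef_rot: [0.997, 0.08, -0.001, -0.0]
contact_force: [-0.1, -0.5, -1.3]
opening: 0.409
```

Run:
```python
from h import *
st()
save('scene','s8.png')
a=cv2.imread('pics/s8.png')[150:300,320:520]
cv2.imwrite('pics/s8c.png',cv2.resize(a,None,fx=4,fy=4,interpolation=cv2.INTER_CUBIC))
plan([((.4262,-.2,.17),9,4),((.50,-.05,.2),3,4)],.3)
```

```text
t8.65 pos [ 0.4256 -0.1998  0.0501] yaw 9.1 tilt [-0.003  0.   ] open 0.409 F [-0.1 -0.5 -1.3] q [ 0.53  0.8  -0.31  2.14  0.79  0.32 -0.29]
t8.70 pos [ 0.4266 -0.2004  0.0523] yaw 9.1 tilt [ 0.    -0.001] open 0.407 F [-0.6 -0.7  1.1] q [ 0.53  0.8  -0.31  2.14  0.79  0.32 -0.29]
[0.3, -0.1, -0.1, -29.4, 0.0, 0.0, 0.0],
[0.3, -0.1, -0.1, -29.4, 0.0, 0.0, 0.001],
[0.3, 0.0, -0.1, -29.4, 0.001, 0.0, 0.0],
[0.3, -0.1, -0.1, -29.5, 0.0, 0.0, 0.001],
[0.3, 24.1, -34.2, -7.5, 0.0, 0.0, 0.026],
[0.3, 23.2, -34.8, -7.5, 0.0, 0.0, 0.026],
[0.3, 22.3, -35.3, -7.5, 0.0, 0.0, 0.026],
[0.3, 21.3, -35.9, -7.5, 0.0, 0.0, 0.027],
8 rows end [ 0.5  -0.05  0.2 ]
```

View pics/s8c.png

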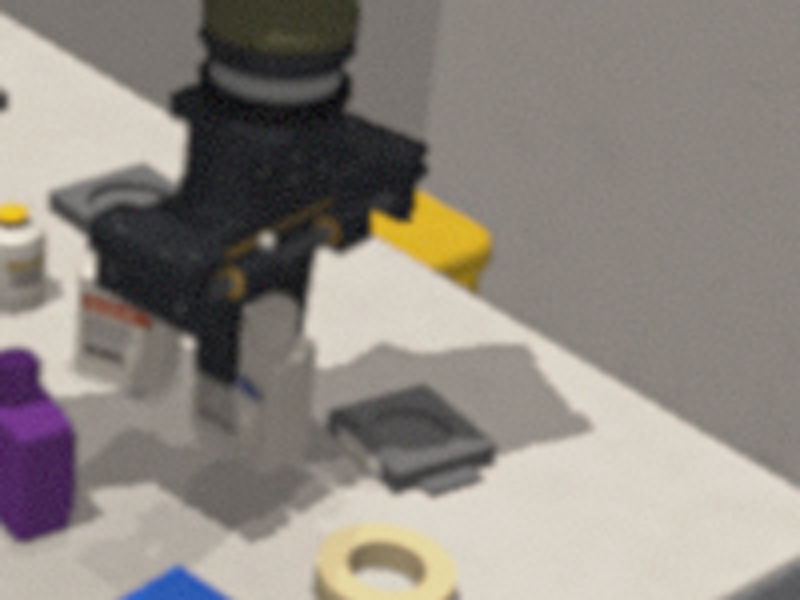

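Emit:
play_rows(increments=[[0.3,0,0,-29.4,0,0,0],[0.3,0,0,-29.4,0,0,0],[0.3,0,0,-29.4,0,0,0],[0.3,0,0,-25,0,0,0],[0.3,24,-34,-3,0,0,0.026],[0.3,23,-35,0,0,0,0.026],[0.3,22,-35,0,0,0,0.026],[0.3,21,-36,0,0,0,0.026]])

```text
clock: 9.7
tool_pos: [0.4988, -0.0531, 0.1738]
eef_rot: [1.0, 0.019, 0.0, 0.002]
contact_force: [-0.3, -0.1, -0.8]
opening: 0.405
```

Run:
```python
from h import *
plan([((.5445,.3668,.175),-1.9,9)],.3)
```

```text
t9.70 pos [ 0.4988 -0.0531  0.1738] yaw 2.2 tilt [ 0.    -0.005] open 0.405 F [-0.3 -0.1 -0.8] q [ 0.34  0.62 -0.52  1.96  0.49  0.68 -0.45]
[0.3, 6.9, -46.4, -0.3, 0.001, 0.0, 0.008],
[0.3, 6.5, -46.5, -0.3, 0.0, 0.0, 0.008],
[0.3, 6.1, -46.5, -0.3, 0.001, 0.0, 0.008],
[0.3, 5.8, -46.6, -0.3, 0.0, 0.0, 0.008],
[0.3, 5.4, -46.6, -0.3, 0.001, 0.0, 0.008],
[0.3, 5.0, -46.7, -0.2, 0.0, 0.0, 0.008],
[0.3, 4.7, -46.7, -0.2, 0.001, 0.0, 0.008],
[0.3, 4.3, -46.7, -0.1, 0.0, 0.0, 0.008],
[0.3, 3.9, -46.8, -0.2, 0.001, 0.0, 0.008],
9 rows end [0.5445 0.3668 0.175 ]
```

Emit:
play_rows(increments=[[0.3,7,-46,0,0.001,0,0.008],[0.3,6.5,-46,0,0,0,0.008],[0.3,6,-46,0,0.001,0,0.008],[0.3,6,-46,0,0,0,0.008],[0.3,5.5,-46,0,0.001,0,0.008],[0.3,5,-46,0,0,0,0.008],[0.3,5,0,0,0,0,0.008],[0.3,0,0,0,0,0,0]])

```text
clock: 10.7
tool_pos: [0.5346, 0.234, 0.1732]
eef_rot: [1.0, -0.008, 0.0, 0.001]
contact_force: [-0.8, -0.6, -0.7]
opening: 0.406
```

Run:
```python
from h import *
st()
im=save('wrist','w9.png');st()
a=cv2.resize(im[0:300,170:470,::-1],None,fx=2,fy=2,interpolation=cv2.INTER_CUBIC);cv2.imwrite('pics/w9c.png',a)
f=cal('wrist');np.savez('pics/w9.npz',K=f[0],d=f[1],R=f[2],t=f[3])
```

```text
t10.70 pos [0.5346 0.234  0.1732] yaw -0.9 tilt [ 0.001 -0.001] open 0.406 F [-0.8 -0.6 -0.7] q [-0.22  0.71 -0.47  1.72  0.42  0.81 -0.91]
t10.75 pos [0.5342 0.2346 0.1734] yaw -0.9 tilt [ 0. -0.] open 0.410 F [ 0.7  0.2 -1. ] q [-0.22  0.71 -0.47  1.72  0.42  0.81 -0.91]
```

View pics/w9c.png

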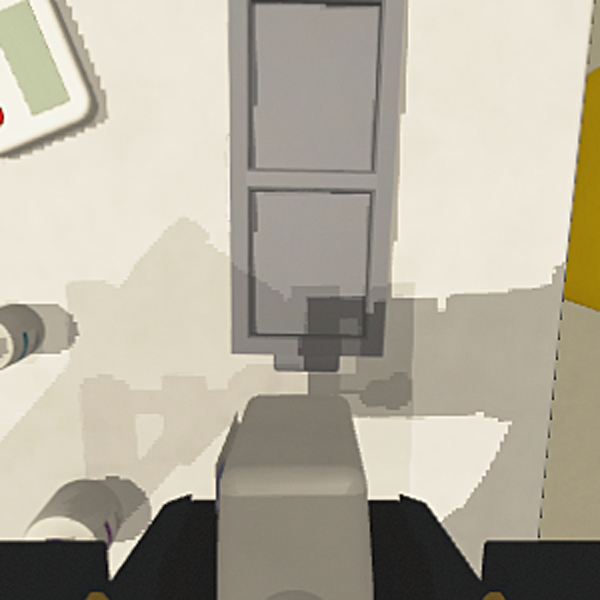

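Run:
```python
from h import *
f=np.load('pics/w9.npz');C=(f['K'],f['d'],f['R'],f['t'])
def g(n,uv,z=.014):
    P=ray('wrist',(np.array(uv,float)+.5)/2-.5+[170,0],z,C)[:,:2];print(n,P.round(4).tolist(),P.mean(0).round(4))
g('near',[(248,188),(373,188),(366,338),(248,338)])
g('far',[(249,0),(382,2),(376,171),(250,171)])
g('outer',[(231,353),(384,355)])
g('bottle',[(220,490),(370,490)],.06+.155)
```

```text
near [[0.5111, 0.3279], [0.5721, 0.3269], [0.5699, 0.2532], [0.5083, 0.2542]] [0.5404 0.2905]
far [[0.5145, 0.4077], [0.5746, 0.406], [0.5734, 0.3346], [0.5123, 0.3356]] [0.5437 0.371 ]
outer [[0.4991, 0.2464], [0.5795, 0.244]] [0.5393 0.2452]
bottle [[0.516, 0.2537], [0.5493, 0.2531]] [0.5327 0.2534]
```

Run:
```python
from h import *
f=np.load('pics/w9.npz');C=(f['K'],f['d'],f['R'],f['t'])
def g(n,uv,z=.014):
    P=ray('wrist',(np.array(uv,float)+.5)/2-.5+[170,0],z,C)[:,:2];print(n,P.round(4).tolist(),P.mean(0).round(4))
for z in(.15,.154,.158): g('foot',[(252,396),(349,396)],z)
for z in(.215,.219,.222): g('top',[(220,490),(370,490)],z)
for z in(.173,.183,.193,.203): g('tip',[(183,497),(390,498)],z)
```

```text
foot [[0.5192, 0.2582], [0.5499, 0.2577]] [0.5346 0.258 ]
foot [[0.5195, 0.2593], [0.5496, 0.2588]] [0.5345 0.259 ]
foot [[0.5198, 0.2603], [0.5493, 0.2598]] [0.5345 0.2601]
top [[0.516, 0.2537], [0.5493, 0.2531]] [0.5327 0.2534]
top [[0.5166, 0.2554], [0.5489, 0.2548]] [0.5327 0.2551]
top [[0.517, 0.2566], [0.5485, 0.2561]] [0.5327 0.2564]
tip [[0.4995, 0.2339], [0.5603, 0.2326]] [0.5299 0.2332]
tip [[0.5015, 0.2382], [0.5588, 0.237]] [0.5301 0.2376]
tip [[0.5034, 0.2426], [0.5572, 0.2414]] [0.5303 0.242 ]
tip [[0.5054, 0.2469], [0.5557, 0.2458]] [0.5305 0.2464]
```

Run:
```python
from h import *
plan([((.5441,.3710,.15),-1.9,3),((.5441,.371,.055),-1.9,3)],.3)
```

```text
t10.75 pos [0.5342 0.2346 0.1734] yaw -0.9 tilt [ 0. -0.] open 0.410 F [ 0.7  0.2 -1. ] q [-0.22  0.71 -0.47  1.72  0.42  0.81 -0.91]
[0.3, 2.6, -45.5, 7.8, 0.0, 0.0, 0.006],
[0.3, 2.3, -45.6, 7.8, 0.0, 0.0, 0.006],
[0.3, 2.0, -45.5, 7.8, 0.0, 0.0, 0.005],
[0.3, 0.0, 0.0, 31.7, 0.0, 0.0, 0.0],
[0.3, 0.0, 0.0, 31.6, 0.0, 0.0, 0.0],
[0.3, -0.1, 0.0, 31.7, 0.0, 0.0, 0.0],
6 rows end [0.5441 0.371  0.055 ]
```

Emit:
play_rows(increments=[[0.3,2.5,-45.5,8,0,0,0.006],[0.3,2.3,-45.5,8,0,0,0.006],[0.3,2,-45.5,8,0,0,0.005],[0.3,0,0,31.5,0,0,0],[0.3,0,0,31.5,0,0,0],[0.3,0,0,31.5,0,0,0],[0.3,0,0,0,0,0,0],[0.3,0,0,0,0,0,0]])

```text
clock: 11.75
tool_pos: [0.5489, 0.3596, 0.0525]
eef_rot: [1.0, -0.025, 0.001, 0.004]
contact_force: [0.8, -0.1, -1.2]
opening: 0.404
```

Run:
```python
from h import *
st()
im=save('wrist','w10.png');st()
a=cv2.resize(im[0:300,170:470,::-1],None,fx=2,fy=2,interpolation=cv2.INTER_CUBIC);cv2.imwrite('pics/w10c.png',a)
f=cal('wrist');np.savez('pics/w10.npz',K=f[0],d=f[1],R=f[2],t=f[3])
```

```text
t11.75 pos [0.5489 0.3596 0.0525] yaw -2.9 tilt [ 0.001 -0.008] open 0.404 F [ 0.8 -0.1 -1.2] q [-0.46  0.95 -0.38  1.57  0.48  0.73 -1.11]
t11.80 pos [0.5488 0.3592 0.0524] yaw -2.9 tilt [ 0.001 -0.008] open 0.407 F [ 0.7  0.6 -0.9] q [-0.46  0.95 -0.38  1.57  0.48  0.73 -1.11]
```

View pics/w10c.png

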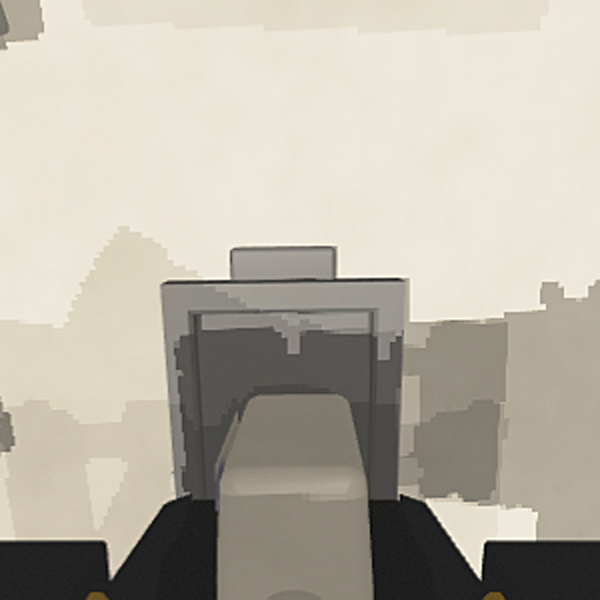

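Run:
```python
from h import *
f=np.load('pics/w10.npz');C=(f['K'],f['d'],f['R'],f['t'])
def g(n,uv,z=.014):
    P=ray('wrist',(np.array(uv,float)+.5)/2-.5+[170,0],z,C)[:,:2];print(n,P.round(4).tolist(),P.mean(0).round(4))
g('recback',[(191,311),(374,311)])
g('outerback',[(162,281),(405,280)])
g('foot',[(252,396),(349,396)],.033)
g('recbackright/left at lower',[(194,480),(373,480)])
plan([((.5441,.37,.052),-1.9,2)],.3)
```

```text
recback [[0.5155, 0.409], [0.5754, 0.406]] [0.5454 0.4075]
outerback [[0.5071, 0.419], [0.5855, 0.4154]] [0.5463 0.4172]
foot [[0.5349, 0.3842], [0.565, 0.3827]] [0.55   0.3835]
recbackright/left at lower [[0.5107, 0.3494], [0.5742, 0.3462]] [0.5424 0.3478]
t11.80 pos [0.5488 0.3592 0.0524] yaw -2.9 tilt [ 0.001 -0.008] open 0.407 F [ 0.7  0.6 -0.9] q [-0.46  0.95 -0.38  1.57  0.48  0.73 -1.11]
[0.3, -2.6, -5.3, 0.2, 0.004, -0.001, -0.009],
[0.3, -2.6, -5.2, 0.2, 0.004, 0.0, -0.008],
2 rows end [0.5441 0.37   0.052 ]
```

Run:
```python
from h import *
plan([((.5432,.373,.050),-2.4,2),((.5432,.373,.032),-2.4,2)],.3)
```

```text
t11.80 pos [0.5488 0.3592 0.0524] yaw -2.9 tilt [ 0.001 -0.008] open 0.407 F [ 0.7  0.6 -0.9] q [-0.46  0.95 -0.38  1.57  0.48  0.73 -1.11]
[0.3, -3.2, -6.7, 1.2, 0.004, -0.001, -0.004],
[0.3, -3.1, -6.8, 1.1, 0.004, 0.0, -0.004],
[0.3, 0.0, 0.0, 9.0, 0.0, 0.0, 0.0],
[0.3, 0.0, 0.0, 9.0, 0.0, 0.0, 0.0],
4 rows end [0.5432 0.373  0.032 ]
```

Emit:
play_rows(increments=[[0.3,-3.2,-6.8,1,0.004,0,-0.004],[0.3,-3.1,-6.8,1,0.004,0,-0.004],[0.3,0,0,0,0,0,0],[0.3,0,0,0,0,0,0],[0.3,0,0,0,0,0,0],[0.3,0,0,5,0,0,0],[0.3,0,0,0,0,0,0],[0.3,0,0,0,0,0,0]])

```text
clock: 12.8
tool_pos: [0.5442, 0.3752, 0.0479]
eef_rot: [1.0, -0.021, 0.002, -0.002]
contact_force: [0.8, -0.3, -0.5]
opening: 0.406
```

Run:
```python
from h import *
im=save('wrist','w11.png')
a=cv2.resize(im[0:300,170:470,::-1],None,fx=2,fy=2,interpolation=cv2.INTER_CUBIC);cv2.imwrite('pics/w11c.png',a)
f=cal('wrist');np.savez('pics/w11.npz',K=f[0],d=f[1],R=f[2],t=f[3])
plan([((.5432,.373,.03),-2.4,3)],.3)
```

```text
t12.85 pos [0.5442 0.3751 0.0478] yaw -2.4 tilt [0.005 0.003] open 0.408 F [-0.1  0.1 -0.2] q [-0.48  0.96 -0.38  1.56  0.48  0.71 -1.12]
[0.3, -0.3, 0.7, 5.9, -0.001, -0.002, 0.0],
[0.3, -0.3, 0.7, 6.0, -0.001, -0.001, 0.0],
[0.3, -0.3, 0.7, 5.9, -0.001, -0.002, 0.0],
3 rows end [0.5432 0.373  0.03  ]
```

View pics/w11c.png

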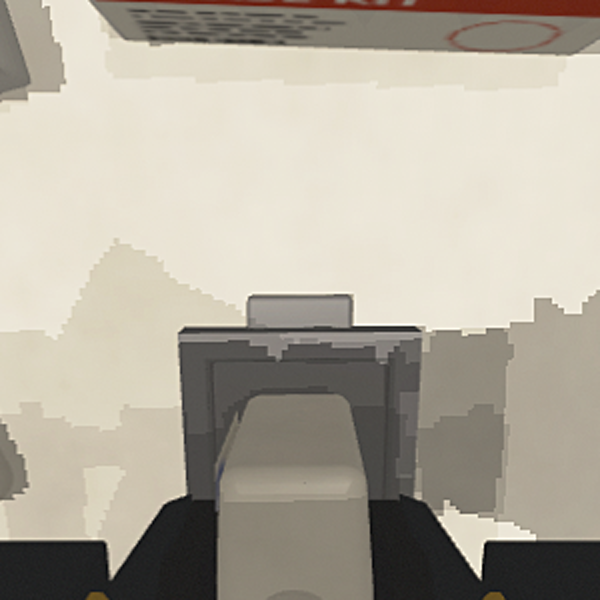

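Run:
```python
from h import *
f=np.load('pics/w11.npz');C=(f['K'],f['d'],f['R'],f['t'])
def g(n,uv,z=.014):
    P=ray('wrist',(np.array(uv,float)+.5)/2-.5+[170,0],z,C)[:,:2];print(n,P.round(4).tolist(),P.mean(0).round(4))
g('recback',[(213,360),(390,360)])
g('foot',[(252,396),(349,396)],.028)
```

```text
recback [[0.517, 0.4092], [0.5751, 0.4067]] [0.5461 0.408 ]
foot [[0.5301, 0.4], [0.5603, 0.3987]] [0.5452 0.3994]
```

Emit:
play_rows(increments=[[0.3,0,0,7,-0.001,-0.002,0],[0.3,0,0,6,-0.001,-0.002,0],[0.3,0,0,5,-0.001,-0.001,0],[0.3,0,0,2,0,0,0],[0.3,0,0,0,0,0,0],[0.3,0,0,0,0,0,0],[0.3,0,0,0,0,0,0],[0.3,0,0,0,0,0,0]])

```text
clock: 13.85
tool_pos: [0.5443, 0.3752, 0.0264]
eef_rot: [1.0, -0.021, -0.0, -0.0]
contact_force: [-0.1, 0.1, -0.7]
opening: 0.41
```

Run:
```python
from h import *
st()
```

```text
t13.85 pos [0.5443 0.3752 0.0264] yaw -2.4 tilt [-0.001  0.   ] open 0.410 F [-0.1  0.1 -0.7] q [-0.48  0.99 -0.37  1.56  0.49  0.69 -1.13]
```

Emit:
play_rows(increments=[[0.3,0,0,1.5,0,0,0],[0.3,0,0,0,0,0,0],[0.6,0,0,0,0,0,0],[0.65,0,0,0,0,0,0],[0.65,0,0,0,0,0,0],[0.65,0,0,-40,0,0,0],[0.65,0,0,-50,0,0,0],[0.65,0,20,-40,0,0,0]])

```text
clock: 14.85
tool_pos: [0.5412, 0.3556, 0.1553]
eef_rot: [1.0, -0.02, -0.003, 0.001]
contact_force: [0.6, -0.1, -0.2]
opening: 0.646
```

Run:
```python
from h import *
st()
im=save('wrist','w12.png')
```

```text
t14.85 pos [0.5412 0.3556 0.1553] yaw -2.3 tilt [-0.006 -0.003] open 0.646 F [ 0.6 -0.1 -0.2] q [-0.42  0.81 -0.45  1.53  0.41  0.9  -1.04]
```

View pics/w12.png

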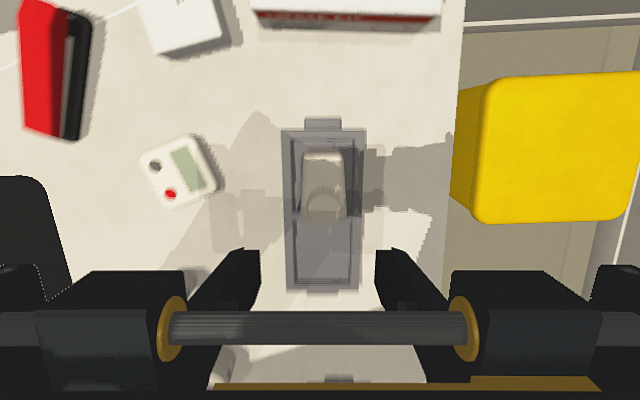

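Run:
```python
from h import *
plan([((.47,.1,.18),10,5),((.441,-.079,.15),28,4),((.441,-.079,.125),28,1)],.8)
```

```text
t14.90 pos [0.5446 0.3525 0.1603] yaw -2.5 tilt [ 0.    -0.003] open 0.648 F [-0.3 -1.9  2.2] q [-0.41  0.8  -0.45  1.53  0.41  0.9  -1.04]
[0.8, -12.7, 51.1, -3.8, 0.001, 0.0, -0.044],
[0.8, -14.9, 50.5, -3.9, 0.0, 0.0, -0.044],
[0.8, -17.1, 49.8, -3.9, 0.001, 0.0, -0.043],
[0.8, -19.3, 49.0, -3.9, 0.0, 0.0, -0.044],
[0.8, -21.4, 48.2, -3.9, 0.001, 0.0, -0.043],
[0.8, -14.9, 42.8, 7.5, 0.0, 0.0, -0.079],
[0.8, -18.2, 41.5, 7.5, 0.0, 0.0, -0.078],
[0.8, -21.4, 40.0, 7.5, 0.0, 0.0, -0.079],
[0.8, -24.5, 38.1, 7.5, 0.0, 0.0, -0.078],
[0.8, 0.0, 0.0, 25.0, 0.0, 0.0, 0.0],
10 rows end [ 0.441 -0.079  0.125]
```

Emit:
play_rows(increments=[[0.8,-12.5,51,-4,0,0,-0.044],[0.8,-15,50.5,-4,0,0,-0.044],[0.8,-17,50,-4,0,0,-0.044],[0.8,-19,49,-4,0,0,-0.044],[0.8,-21.5,48,-4,0,0,-0.044],[0.8,-15,43,7.5,0,0,-0.078],[0.8,-18,41.5,7.5,0,0,-0.078],[0.8,-21.5,40,7.5,0,0,-0.078]])

```text
clock: 15.9
tool_pos: [0.4509, -0.0424, 0.1591]
eef_rot: [0.977, 0.212, 0.005, -0.0]
contact_force: [0.8, -0.9, -0.4]
opening: 0.8
```

Run:
```python
from h import *
plan([((.441,-.079,.125),28,3)],.8)
```

```text
t15.90 pos [ 0.4509 -0.0424  0.1591] yaw 24.5 tilt [0.01  0.002] open 0.800 F [ 0.8 -0.9 -0.4] q [ 0.38  0.61 -0.61  2.12  0.63  0.59 -0.25]
[0.8, -8.2, 9.7, 11.3, 0.001, -0.003, -0.02],
[0.8, -8.3, 9.5, 11.4, 0.001, -0.003, -0.02],
[0.8, -8.5, 9.4, 11.3, 0.0, -0.004, -0.021],
3 rows end [ 0.441 -0.079  0.125]
```

Emit:
play_rows(increments=[[0.8,-8,9.5,11.3,0.001,-0.003,-0.02],[0.8,-8,9.5,11.3,0.001,-0.003,-0.02],[0.8,-8,9,11.3,0,-0.003,-0.02],[0.8,0,0,0,0,0,0],[0.8,0,0,0,0,0,0],[0.8,0,0,0,0,0,0],[0.8,0,0,0,0,0,0],[0.8,0,0,0,0,0,0]])

```text
clock: 16.9
tool_pos: [0.4424, -0.078, 0.1235]
eef_rot: [0.97, 0.243, 0.001, -0.0]
contact_force: [-0.7, -0.4, -0.3]
opening: 0.8
```

Run:
```python
from h import *
im=save('wrist','w13.png');f=cal('wrist');np.savez('pics/w13.npz',K=f[0],d=f[1],R=f[2],t=f[3])
plan([((.441,-.079,.05),28,3),((.441,-.079,.02),28,2)],.8)
a=cv2.resize(im[120:320,200:450,::-1],None,fx=3,fy=3,interpolation=cv2.INTER_CUBIC);cv2.imwrite('pics/w13c.png',a)
```

```text
t16.95 pos [ 0.4424 -0.078   0.1235] yaw 28.1 tilt [0.002 0.002] open 0.802 F [ 0.6 -0.1  0.2] q [ 0.42  0.67 -0.55  2.16  0.74  0.51 -0.21]
[0.8, -0.6, 0.1, 24.5, 0.0, -0.001, 0.001],
[0.8, -0.6, 0.1, 24.5, 0.0, -0.001, 0.001],
[0.8, -0.6, 0.0, 24.5, 0.0, -0.001, 0.001],
[0.8, 0.0, 0.0, 15.0, 0.0, 0.0, 0.0],
[0.8, 0.0, 0.0, 15.0, 0.0, 0.0, 0.0],
5 rows end [ 0.441 -0.079  0.02 ]
```

View pics/w13c.png

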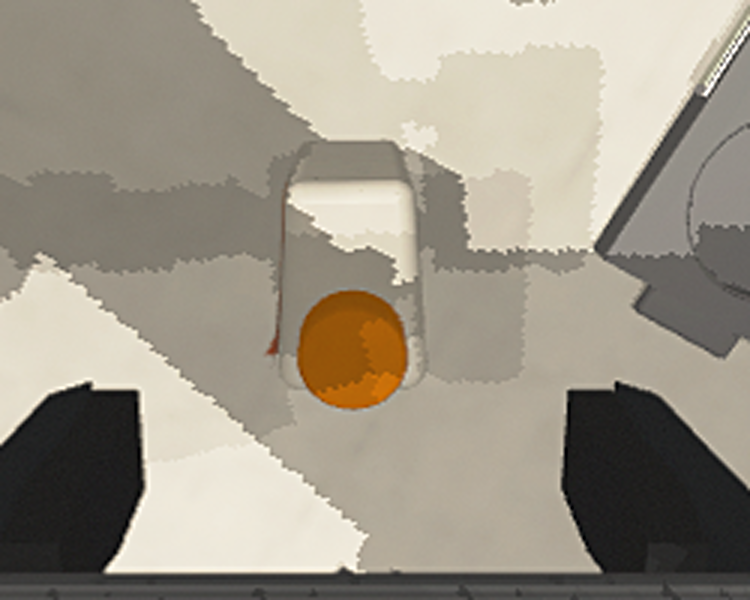

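Emit:
play_rows(increments=[[0.8,-0.3,0.7,34,0,-0.001,0],[0.8,-0.3,0.7,34,0,-0.001,0],[0.8,0,0.6,25,0,0,0],[0.8,0,0,10,0,0,0],[0.8,0,0,0,0,0,0],[0.3,0,0,0,0,0,0],[0.3,0,0,0,0,0,0],[0.3,0,0,0,0,0,0]])

```text
clock: 17.95
tool_pos: [0.4465, -0.0798, 0.0196]
eef_rot: [0.97, 0.243, 0.004, 0.0]
contact_force: [0.0, -0.1, -0.3]
opening: 0.483
```

Run:
```python
from h import *
st()
```

```text
t17.95 pos [ 0.4465 -0.0798  0.0196] yaw 28.1 tilt [0.007 0.002] open 0.483 F [ 0.  -0.1 -0.3] q [ 0.2   0.85 -0.19  2.21  1.06  0.16 -0.49]
```

Emit:
play_rows(increments=[[0.3,0,0,0,0,0,0],[0.3,0,0,0,0,0,0],[0.3,0,0,0,0,0,0],[0.3,0,0,0,0,0,0],[0.3,0,0,-15,0,0,0],[0.3,0,0,-30,0,0,0],[0.3,0,0,-30,0,0,0],[0.3,0,0,-30,0,0,0]])

```text
clock: 18.95
tool_pos: [0.4438, -0.0799, 0.1259]
eef_rot: [0.97, 0.243, 0.001, -0.001]
contact_force: [-0.2, 0.9, -2.2]
opening: 0.419
```

Run:
```python
from h import *
plan([((.48,.05,.17),12,3),((.53,.15,.17),0,2),((.5385,.20,.16),-2,2)],.3)
```

```text
t18.95 pos [ 0.4438 -0.0799  0.1259] yaw 28.2 tilt [0.001 0.001] open 0.419 F [-0.2  0.9 -2.2] q [ 0.44  0.67 -0.58  2.15  0.74  0.53 -0.21]
[0.3, 31.1, -32.5, -14.6, 0.0, -0.001, 0.094],
[0.3, 27.9, -35.3, -14.7, 0.0, 0.0, 0.094],
[0.3, 24.5, -37.7, -14.7, -0.001, -0.001, 0.094],
[0.3, 34.9, -43.7, 0.0, 0.0, 0.0, 0.105],
[0.3, 30.0, -47.1, 0.0, 0.0, 0.0, 0.105],
[0.3, 4.3, -25.0, 5.0, 0.0, 0.0, 0.017],
[0.3, 3.8, -25.1, 5.0, 0.0, 0.0, 0.017],
7 rows end [0.5385 0.2    0.16  ]
```

Emit:
play_rows(increments=[[0.3,31,-32.5,-15,0,0,0.094],[0.3,28,-35,-15,0,0,0.094],[0.3,24.5,-37.5,-15,0,0,0.094],[0.3,35,-43.5,0,0,0,0.105],[0.3,30,-47,0,0,0,0.105],[0.3,4,-25,5,0,0,0.017],[0.3,4,-25,5,0,0,0.017],[0.3,0,0,0,0,0,0]])

```text
clock: 19.95
tool_pos: [0.5437, 0.203, 0.1628]
eef_rot: [1.0, -0.03, 0.0, 0.0]
contact_force: [-1.1, -1.0, -1.2]
opening: 0.419
```

Run:
```python
from h import *
plan([((.5415,.285,.13),-2.4,3),((.5415,.285,.055),-2.4,3)],.3)
```

```text
t19.95 pos [0.5437 0.203  0.1628] yaw -3.4 tilt [ 0.001 -0.   ] open 0.419 F [-1.1 -1.  -1.2] q [-0.16  0.72 -0.47  1.74  0.44  0.78 -0.91]
[0.3, -2.4, -27.3, 10.9, 0.0, 0.0, -0.006],
[0.3, -2.2, -27.2, 10.9, 0.0, 0.0, -0.006],
[0.3, -2.1, -27.3, 11.0, 0.0, -0.001, -0.006],
[0.3, 0.0, 0.0, 25.0, 0.0, 0.0, 0.0],
[0.3, 0.0, 0.0, 25.0, 0.0, 0.0, 0.0],
[0.3, 0.0, 0.0, 25.0, 0.0, 0.0, 0.0],
6 rows end [0.5415 0.285  0.055 ]
```

Emit:
play_rows(increments=[[0.3,-2.4,-27,11,0,0,-0.006],[0.3,-2.2,-27,11,0,0,-0.006],[0.3,-2,-27,11,0,0,-0.006],[0.3,0,0,25,0,0,0],[0.3,0,0,25,0,0,0],[0.3,0,0,22,0,0,0],[0.3,0,0,0,0,0,0],[0.3,0,0,0,0,0,0]])

```text
clock: 20.95
tool_pos: [0.5418, 0.2707, 0.0548]
eef_rot: [1.0, -0.025, -0.001, 0.007]
contact_force: [-0.8, 0.1, -1.5]
opening: 0.42
```

Run:
```python
from h import *
im=save('wrist','w14.png');save('scene','s14.png')
a=cv2.resize(im[0:300,170:470,::-1],None,fx=2,fy=2,interpolation=cv2.INTER_CUBIC);cv2.imwrite('pics/w14c.png',a)
f=cal('wrist');np.savez('pics/w14.npz',K=f[0],d=f[1],R=f[2],t=f[3])
plan([((.5415,.29,.05),-2.4,1)],.3)
```

```text
t21.05 pos [0.5419 0.2709 0.055 ] yaw -2.8 tilt [-0.001 -0.013] open 0.418 F [-0.7  0.4 -1.5] q [-0.34  0.9  -0.38  1.72  0.53  0.63 -1.07]
[0.3, -1.4, -19.1, 4.7, 0.013, 0.001, -0.008],
1 rows end [0.5415 0.29   0.05  ]
```

View pics/w14c.png

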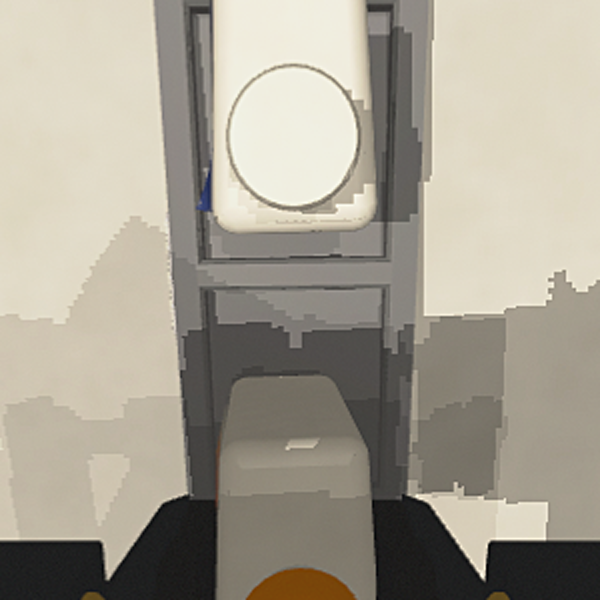

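Run:
```python
from h import *
f=np.load('pics/w14.npz');C=(f['K'],f['d'],f['R'],f['t'])
def g(n,uv,z=.014):
    P=ray('wrist',(np.array(uv,float)+.5)/2-.5+[170,0],z,C)[:,:2];print(n,P.round(4).tolist(),P.mean(0).round(4))
g('recback',[(204,288),(388,287)])
g('foot',[(243,377),(335,377)],.0355)
g('sides',[(208,470),(384,470)])
```

```text
recback [[0.513, 0.3274], [0.5733, 0.3248]] [0.5431 0.3261]
foot [[0.5256, 0.302], [0.5539, 0.3006]] [0.5398 0.3013]
sides [[0.5086, 0.2634], [0.5714, 0.2603]] [0.54   0.2619]
```

Run:
```python
from h import *
plan([((.543,.2872,.05),-2.4,2),((.543,.2872,.045),-2.4,1)],.3)
```

```text
t21.05 pos [0.5419 0.2709 0.055 ] yaw -2.8 tilt [-0.001 -0.013] open 0.418 F [-0.7  0.4 -1.5] q [-0.34  0.9  -0.38  1.72  0.53  0.63 -1.07]
[0.3, 0.1, -8.2, 2.4, 0.007, 0.0, -0.004],
[0.3, 0.2, -8.2, 2.4, 0.006, 0.001, -0.004],
[0.3, 0.0, 0.0, 5.0, 0.0, 0.0, 0.0],
3 rows end [0.543  0.2872 0.045 ]
```

Emit:
play_rows(increments=[[0.3,0,-8.2,2,0.007,0,-0.004],[0.3,0,-8.2,2,0.006,0,-0.004],[0.3,0,0,0,0,0,0],[0.3,0,0,0,0,0,0],[0.3,0,0,0,0,0,0],[0.3,0,0,0,0,0,0],[0.3,0,0,0,0,0,0],[0.3,0,0,0,0,0,0]])

```text
clock: 22.05
tool_pos: [0.5436, 0.2891, 0.0523]
eef_rot: [1.0, -0.02, 0.001, -0.001]
contact_force: [-0.9, 0.0, -1.0]
opening: 0.423
```

Run:
```python
from h import *
im=save('wrist','w15.png')
a=cv2.resize(im[0:300,170:470,::-1],None,fx=2,fy=2,interpolation=cv2.INTER_CUBIC);cv2.imwrite('pics/w15c.png',a)
plan([((.543,.2872,.027),-2.4,3)],.3)
```

```text
t22.10 pos [0.5436 0.2891 0.0523] yaw -2.3 tilt [0.002 0.002] open 0.420 F [ 0.5  0.  -0.6] q [-0.35  0.91 -0.39  1.7   0.53  0.63 -1.07]
[0.3, -0.2, 0.7, 8.4, -0.001, 0.0, 0.0],
[0.3, -0.2, 0.6, 8.4, -0.001, -0.001, 0.001],
[0.3, -0.2, 0.7, 8.5, 0.0, 0.0, 0.0],
3 rows end [0.543  0.2872 0.027 ]
```

View pics/w15c.png

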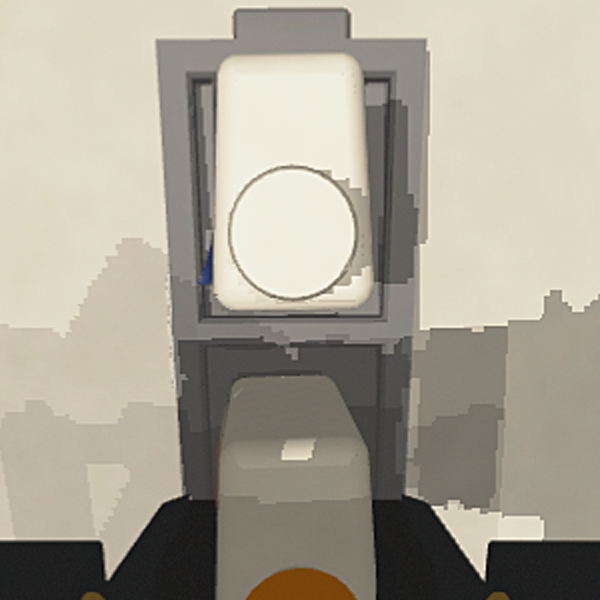

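Emit:
play_rows(increments=[[0.3,0,0.5,8.5,-0.001,0,0],[0.3,0,0.5,8.5,-0.001,0,0],[0.3,0,0,7,0,0,0],[0.3,0,0,2,0,0,0],[0.3,0,0,0,0,0,0],[0.3,0,0,0,0,0,0],[0.3,0,0,0,0,0,0],[0.3,0,0,0,0,0,0]])

```text
clock: 23.1
tool_pos: [0.5427, 0.2882, 0.0254]
eef_rot: [1.0, -0.02, 0.0, 0.001]
contact_force: [-0.5, -0.5, 3.5]
opening: 0.418
```

Run:
```python
from h import *
st()
```

```text
t23.10 pos [0.5427 0.2882 0.0254] yaw -2.3 tilt [ 0.001 -0.001] open 0.418 F [-0.5 -0.5  3.5] q [-0.36  0.95 -0.36  1.71  0.55  0.58 -1.09]
```

Emit:
play_rows(increments=[[0.3,0,0,0,0,0,0],[0.6,0,0,0,0,0,0],[0.65,0,0,0,0,0,0],[0.65,0,0,0,0,0,0],[0.65,0,0,-35,0,0,0],[0.65,0,0,-45,0,0,0],[0.65,0,20,-40,0,0,0],[0.65,0,30,0,0,0,0]])

```text
clock: 24.1
tool_pos: [0.5403, 0.241, 0.1478]
eef_rot: [1.0, -0.018, 0.0, -0.001]
contact_force: [0.6, 0.5, -1.2]
opening: 0.65
```

Run:
```python
from h import *
st()
im=save('wrist','w16.png')
a=cv2.resize(im[0:300,120:520,::-1],None,fx=2,fy=2,interpolation=cv2.INTER_CUBIC);cv2.imwrite('pics/w16c.png',a)
f=cal('wrist');np.savez('pics/w16.npz',K=f[0],d=f[1],R=f[2],t=f[3])
```

```text
t24.10 pos [0.5403 0.241  0.1478] yaw -2.0 tilt [0.    0.001] open 0.650 F [ 0.6  0.5 -1.2] q [-0.23  0.75 -0.47  1.72  0.46  0.77 -0.96]
```

View pics/w16c.png

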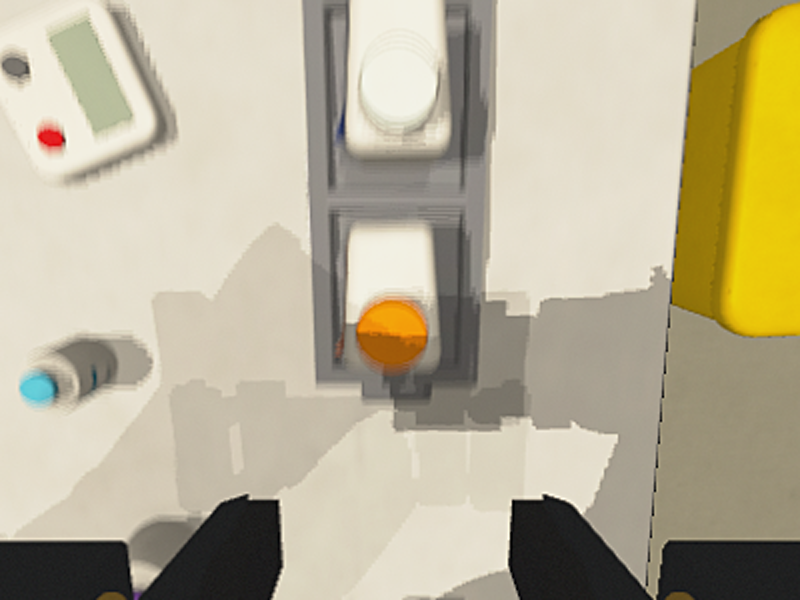

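Run:
```python
from h import *
plan([((.412,.146,.12),0,4)],.75)
```

```text
t24.15 pos [0.5397 0.2334 0.146 ] yaw -2.4 tilt [-0.003 -0.007] open 0.651 F [-0.8 -4.1  0. ] q [-0.22  0.75 -0.46  1.73  0.46  0.78 -0.96]
[0.75, -31.0, 23.1, 6.8, 0.002, 0.001, -0.01],
[0.75, -31.2, 22.8, 6.7, 0.002, 0.001, -0.01],
[0.75, -31.5, 22.5, 6.6, 0.001, 0.001, -0.011],
[0.75, -31.7, 22.1, 6.5, 0.002, 0.0, -0.01],
4 rows end [0.412 0.146 0.12 ]
```

Emit:
play_rows(increments=[[0.75,-31,23,6.5,0.002,0.001,-0.01],[0.75,-31,23,6.5,0.002,0.001,-0.01],[0.75,-31,22.5,6.5,0.001,0.001,-0.01],[0.75,-31,22,6.5,0.002,0,-0.01],[0.75,0,0,0,0,0,0],[0.75,0,0,0,0,0,0],[0.75,0,0,0,0,0,0],[0.75,0,0,0,0,0,0]])

```text
clock: 25.15
tool_pos: [0.4126, 0.1458, 0.1193]
eef_rot: [1.0, -0.002, 0.001, -0.002]
contact_force: [0.2, 1.0, -0.5]
opening: 0.748
```

Run:
```python
from h import *
im=save('wrist','w17.png')
a=cv2.resize(im[60:320,140:540,::-1],None,fx=2,fy=2,interpolation=cv2.INTER_CUBIC);cv2.imwrite('pics/w17c.png',a)
f=cal('wrist');np.savez('pics/w17.npz',K=f[0],d=f[1],R=f[2],t=f[3])
plan([((.412,.146,.05),0,3)],.75)
print(proj('wrist',[[.4118,.1478,.062]]))
```

```text
t25.20 pos [0.4126 0.1459 0.1193] yaw -0.2 tilt [0.003 0.004] open 0.748 F [ 0.4 -0.2 -0.6] q [-0.2   0.64 -0.37  2.2   0.6   0.39 -1.07]
[0.75, -0.3, 0.1, 23.1, -0.001, -0.001, -0.001],
[0.75, -0.2, 0.0, 23.1, -0.002, -0.001, -0.001],
[0.75, -0.2, 0.0, 23.1, -0.001, -0.001, -0.001],
3 rows end [0.412 0.146 0.05 ]
[[318.24777945 214.3034178 ]]
```

View pics/w17c.png

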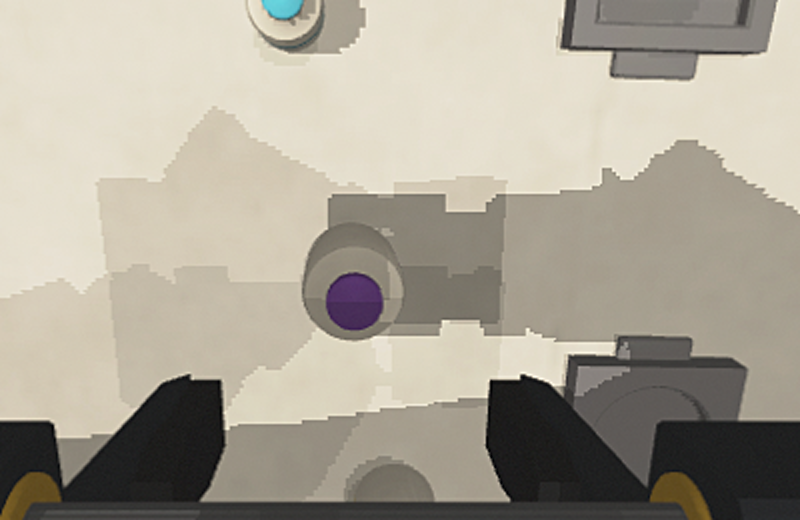

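Emit:
play_rows(increments=[[0.75,-0.3,-0.8,30,-0.002,-0.001,0],[0.75,-0.3,-0.8,30,-0.002,-0.001,0],[0.75,0,-0.5,30,0,-0.001,0],[0.75,0,0,0,0,0,0],[0.75,0,0,0,0,0,0],[0.75,0,0,12,0,0,0],[0.75,0,0,0,0,0,0],[0.75,0,0,0,0,0,0]])

```text
clock: 26.2
tool_pos: [0.4184, 0.1516, 0.0189]
eef_rot: [1.0, -0.002, 0.005, -0.004]
contact_force: [0.7, 0.3, 1.2]
opening: 0.75
```

Run:
```python
from h import *
save('scene','s18.png')
plan([((.412,.1485,-.007),0,2)],.75)
a=cv2.imread('pics/s18.png')[130:260,200:400];cv2.imwrite('pics/s18c.png',cv2.resize(a,None,fx=4,fy=4,interpolation=cv2.INTER_CUBIC))
```

```text
t26.25 pos [0.4184 0.1516 0.0188] yaw -0.3 tilt [0.01  0.007] open 0.748 F [-0.2 -0.2  0.4] q [-0.42  0.85 -0.05  2.25  0.82  0.05 -1.28]
[0.75, -3.3, 1.7, 12.9, -0.004, -0.005, -0.003],
[0.75, -3.3, 1.6, 12.9, -0.004, -0.005, -0.002],
2 rows end [ 0.412   0.1485 -0.007 ]
```

View pics/s18c.png

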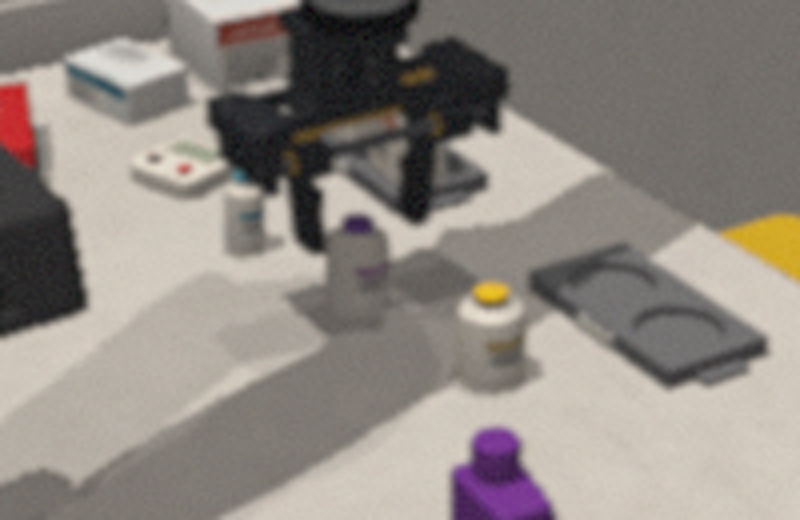

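```bash
cat >> h.py <<'E'
_down=down
def down(y):
    if isinstance(y,tuple):
        yaw,tilt=y  # tilt deg about jaw axis; for yaw 90 +tilt = tips toward base
        return _down(yaw)*Ro.from_rotvec([np.radians(tilt),0,0])
    return _down(y)
E
python3 - <<'E'
from h import *
print(down((90,10)).as_matrix()[:,2])
plan([((.413,.1485,.06),0,1),((.41,.148,.13),45,5),((.407,.148,.13),(90,10),6)],.75)
E
```

```text
[-0.17364818  0.         -0.98480775]
t26.25 pos [0.4184 0.1516 0.0188] yaw -0.3 tilt [0.01  0.007] open 0.748 F [-0.2 -0.2  0.4] q [-0.42  0.85 -0.05  2.25  0.82  0.05 -1.28]
[0.75, -5.0, 2.8, -41.2, -0.008, -0.01, -0.005],
[0.75, -0.6, 0.1, -14.0, 0.0, 0.0, -0.157],
[0.75, -0.6, 0.0, -14.0, 0.0, 0.0, -0.157],
[0.75, -0.6, -0.1, -14.0, 0.0, 0.0, -0.157],
[0.75, -0.6, -0.1, -14.0, 0.0, 0.0, -0.157],
[0.75, -0.6, -0.3, -14.0, 0.0, 0.0, -0.157],
[0.75, -0.3, -0.3, 0.0, 0.028, -0.011, -0.131],
[0.75, -0.3, -0.4, 0.0, 0.028, -0.011, -0.131],
[0.75, -0.3, -0.4, 0.0, 0.027, -0.012, -0.13],
[0.75, -0.2, -0.5, 0.0, 0.028, -0.011, -0.131],
[0.75, -0.1, -0.5, 0.1, 0.027, -0.012, -0.13],
[0.75, -0.1, -0.5, 0.1, 0.028, -0.011, -0.131],
12 rows end [0.4069 0.148  0.13  ]
```

Emit:
play_rows(increments=[[0.75,-3,2.5,-45,-0.008,-0.01,0],[0.75,-3,0,-45,0,0,0],[0.75,-0.6,0,-20,0,0,-0.157],[0.75,-0.6,0,0,0,0,-0.157],[0.75,-0.6,0,0,0,0,-0.157],[0.75,-0.6,0,0,0,0,-0.157],[0.75,-0.6,0,0,0,0,-0.157],[0.75,0,0,0,0,0,-0.157]])

```text
clock: 27.25
tool_pos: [0.4099, 0.1445, 0.1375]
eef_rot: [0.886, 0.464, 0.002, 0.004]
contact_force: [-0.3, 0.6, 0.5]
opening: 0.751
```

Run:
```python
from h import *
plan([((.407,.148,.13),(90,10),5)],.75)
```

```text
t27.25 pos [0.4099 0.1445 0.1375] yaw 55.3 tilt [ 0.007 -0.006] open 0.751 F [-0.3  0.6  0.5] q [ 0.02  0.68 -0.76  2.18  0.86  0.62 -0.41]
[0.75, 0.2, -0.9, 1.5, 0.035, -0.01, -0.121],
[0.75, 0.4, -0.8, 1.5, 0.036, -0.01, -0.121],
[0.75, 0.5, -0.7, 1.6, 0.035, -0.01, -0.121],
[0.75, 0.5, -0.5, 1.6, 0.036, -0.01, -0.121],
[0.75, 0.6, -0.5, 1.5, 0.035, -0.009, -0.121],
5 rows end [0.4069 0.148  0.13  ]
```

Emit:
play_rows(increments=[[0.75,0.2,-0.9,1.5,0.035,-0.01,-0.121],[0.75,0.4,-0.8,1.5,0.035,-0.01,-0.121],[0.75,0.5,-0.7,1.5,0.035,-0.01,-0.121],[0.75,0.5,-0.5,1.5,0.036,-0.01,-0.121],[0.75,0.6,-0.5,1.5,0.035,-0.01,-0.121],[0.75,0,0,0,0,0,0],[0.75,0,0,0,0,0,0],[0.75,0,0,0,0,0,0]])

```text
clock: 28.25
tool_pos: [0.4059, 0.1436, 0.1342]
eef_rot: [0.699, 0.71, -0.064, -0.06]
contact_force: [-0.6, -0.2, 0.1]
opening: 0.748
```

Run:
```python
from h import *
im=save('wrist','w19.png');f=cal('wrist');np.savez('pics/w19.npz',K=f[0],d=f[1],R=f[2],t=f[3])
print(proj('wrist',[[.4118,.148,.062]]))
plan([((.407,.148,.05),(90,10),3),((.407,.148,.03),(90,10),1)],.75)
```

```text
[[321.15518318 233.42092841]]
t28.30 pos [0.4059 0.1436 0.1342] yaw 90.9 tilt [-0.174 -0.007] open 0.748 F [-0.4  0.3  0.1] q [ 0.19  0.84 -1.02  2.02  0.76  0.92  0.32]
[0.75, 1.6, 5.3, 27.6, 0.0, 0.002, 0.005],
[0.75, 1.5, 5.3, 27.5, 0.0, 0.003, 0.005],
[0.75, 1.5, 5.2, 27.6, 0.0, 0.002, 0.005],
[0.75, 0.0, 3.5, 19.7, 0.0, 0.0, 0.0],
4 rows end [0.407 0.148 0.03 ]
```

View pics/w19.png

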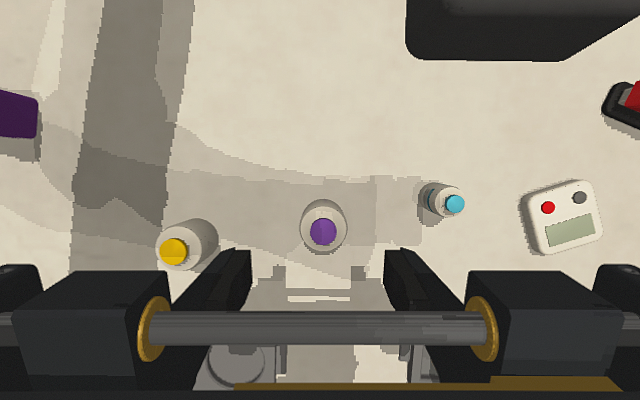

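Emit:
play_rows(increments=[[0.75,1.7,5.3,27.5,0,0.002,0.005],[0.75,1.7,5.3,27.5,0,0.003,0.005],[0.75,1.6,5.2,27.5,0,0.002,0.005],[0.75,0,5,28,0,0,0],[0.75,0,0,0,0,0,0],[0.75,0,0,0,0,0,0],[0.75,0,0,0,0,0,0],[0.75,0,0,0,0,0,0]])

```text
clock: 29.3
tool_pos: [0.4094, 0.1498, 0.023]
eef_rot: [0.705, 0.704, -0.058, -0.059]
contact_force: [0.3, 0.2, 0.2]
opening: 0.748
```

Run:
```python
from h import *
plan([((.4065,.1487,-.004),(90,10),3)],.75)
```

```text
t29.30 pos [0.4094 0.1498 0.023 ] yaw 89.9 tilt [-0.166  0.001] open 0.748 F [0.3 0.2 0.2] q [ 0.09  1.01 -0.84  2.07  1.02  0.73  0.13]
[0.75, -0.4, 0.5, 9.0, 0.003, 0.0, -0.001],
[0.75, -0.4, 0.6, 9.1, 0.003, -0.001, 0.0],
[0.75, -0.3, 0.6, 9.0, 0.002, 0.0, -0.001],
3 rows end [ 0.4065  0.1487 -0.004 ]
```

Emit:
play_rows(increments=[[0.75,-0.4,0.5,9,0.003,0,0],[0.75,-0.4,0.6,9,0.003,0,0],[0.75,-0.3,0.6,8,0.002,0,0],[0.75,0,0,0,0,0,0],[0.35,0,0,0,0,0,0],[0.35,0,0,0,0,0,0],[0.35,0,0,0,0,0,0],[0.35,0,0,0,0,0,0]])

```text
clock: 30.3
tool_pos: [0.4069, 0.1487, -0.0043]
eef_rot: [0.705, 0.704, -0.061, -0.062]
contact_force: [0.6, -0.8, -0.5]
opening: 0.46
```

Run:
```python
from h import *
st();save('scene','s20.png')
a=cv2.imread('pics/s20.png')[130:260,200:400];cv2.imwrite('pics/s20c.png',cv2.resize(a,None,fx=4,fy=4,interpolation=cv2.INTER_CUBIC))
```

```text
t30.30 pos [ 0.4069  0.1487 -0.0043] yaw 89.9 tilt [-0.173  0.002] open 0.460 F [ 0.6 -0.8 -0.5] q [ 0.07  1.05 -0.8   2.08  1.08  0.69  0.09]
```

View pics/s20c.png

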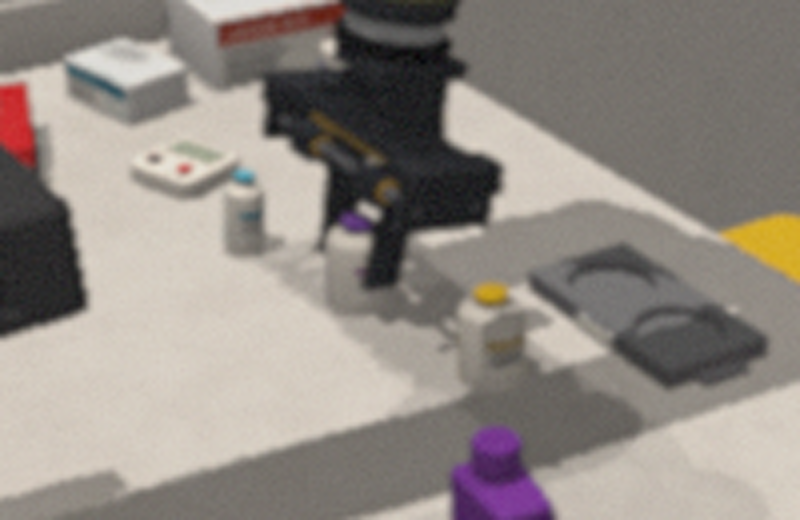

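Run:
```python
from h import *
plan([((.4069,.1487,.01),(90,10),1),((.4069,.1487,.085),(90,10),2),((.548,.064,.1),(90,10),4)],.35)
```

```text
t30.35 pos [ 0.4069  0.1487 -0.0043] yaw 89.9 tilt [-0.173  0.002] open 0.465 F [-0.7  0.2 -0.2] q [ 0.07  1.05 -0.8   2.08  1.08  0.69  0.09]
[0.35, 0.0, -2.5, -14.1, 0.001, -0.002, -0.002],
[0.35, 0.0, -6.5, -36.9, 0.0, 0.0, 0.0],
[0.35, 0.0, -6.6, -36.9, 0.0, 0.0, 0.0],
[0.35, -21.2, 34.1, -9.8, 0.0, 0.0, 0.0],
[0.35, -21.2, 34.1, -9.8, 0.0, 0.0, 0.0],
[0.35, -21.2, 34.1, -9.9, 0.0, 0.0, 0.0],
[0.35, -21.1, 34.1, -9.8, 0.0, 0.0, 0.0],
7 rows end [0.548 0.064 0.1  ]
```

Emit:
play_rows(increments=[[0.35,0,0,0,0,0,0],[0.35,0,-2.5,-14,0,0,0],[0.35,0,-6.5,-37,0,0,0],[0.35,0,-6.5,-37,0,0,0],[0.35,-21,34,-10,0,0,0],[0.35,-21,34,-10,0,0,0],[0.35,-21,34,-10,0,0,0],[0.35,-21,34,-10,0,0,0]])

```text
clock: 31.35
tool_pos: [0.5487, 0.0658, 0.111]
eef_rot: [0.701, 0.708, -0.06, -0.063]
contact_force: [0.0, -0.1, -0.4]
opening: 0.464
```

Run:
```python
from h import *
plan([((.548,.064,.05),(90,10),3)],.35)
```

```text
t31.35 pos [0.5487 0.0658 0.111 ] yaw 90.5 tilt [-0.173  0.004] open 0.464 F [ 0.  -0.1 -0.4] q [ 0.31  0.98 -0.97  1.67  0.78  1.12  0.67]
[0.35, -0.7, 3.3, 20.1, 0.0, -0.001, 0.003],
[0.35, -0.7, 3.3, 20.0, 0.0, -0.001, 0.003],
[0.35, -0.6, 3.3, 20.1, 0.001, -0.002, 0.004],
3 rows end [0.548 0.064 0.05 ]
```

Emit:
play_rows(increments=[[0.35,-0.7,4.5,26,0,-0.001,0.003],[0.35,-0.7,4.5,26,0,-0.001,0.003],[0.35,-0.6,4.5,24,0,-0.001,0.003],[0.35,0,0,0,0,0,0],[0.35,0,0,0,0,0,0],[0.35,0,0,0,0,0,0],[0.35,0,0,0,0,0,0],[0.35,0,0,0,0,0,0]])

```text
clock: 32.35
tool_pos: [0.5488, 0.0653, 0.0324]
eef_rot: [0.704, 0.705, -0.06, -0.062]
contact_force: [-0.0, -0.6, -0.9]
opening: 0.462
```

Run:
```python
from h import *
im=save('wrist','w21.png');f=cal('wrist');np.savez('pics/w21.npz',K=f[0],d=f[1],R=f[2],t=f[3])
save('scene','s21.png')
a=cv2.resize(im[60:330,140:540,::-1],None,fx=2,fy=2,interpolation=cv2.INTER_CUBIC);cv2.imwrite('pics/w21c.png',a)
st()
a=cv2.imread('pics/s21.png')[130:260,260:460];cv2.imwrite('pics/s21c.png',cv2.resize(a,None,fx=4,fy=4,interpolation=cv2.INTER_CUBIC))
```

```text
t32.45 pos [0.5487 0.0652 0.0323] yaw 90.0 tilt [-0.172  0.003] open 0.463 F [ 0.3  0.9 -0.8] q [ 0.28  1.09 -0.9   1.7   0.88  1.01  0.6 ]
```

View pics/w21c.png

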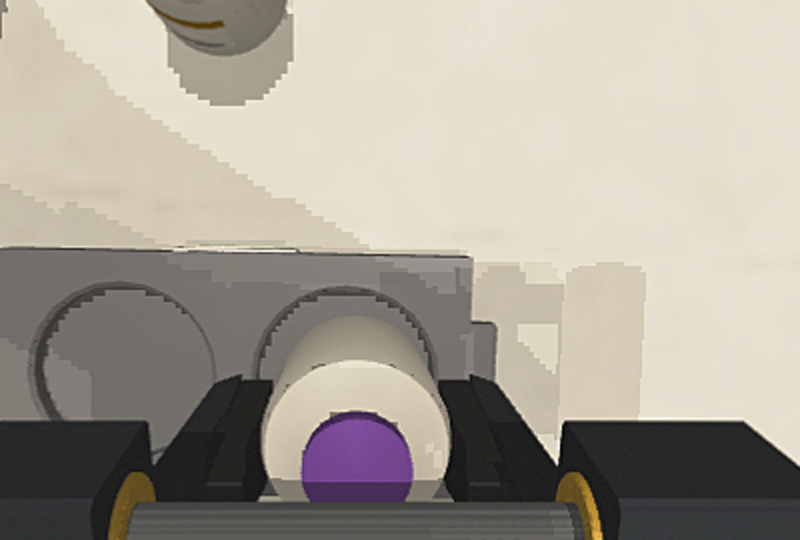

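View pics/s21c.png

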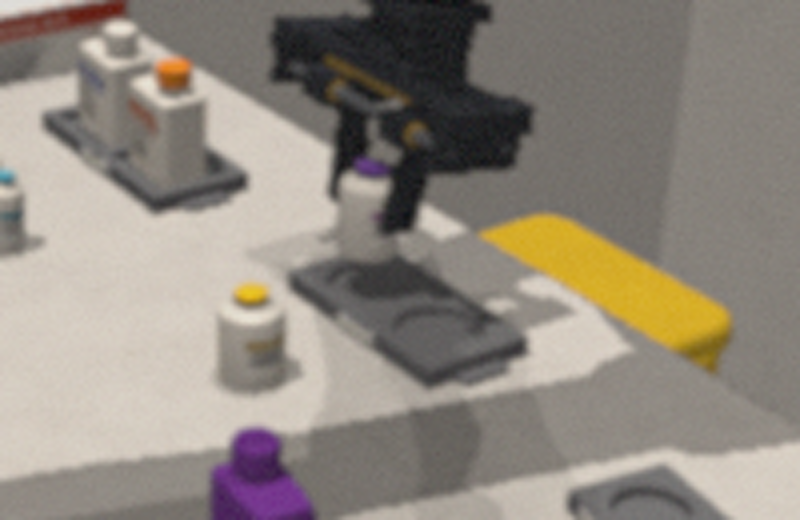

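Run:
```python
from h import *
f=np.load('pics/w21.npz');C=(f['K'],f['d'],f['R'],f['t'])
def g(n,uv,z=.014):
    P=ray('wrist',(np.array(uv,float)+.5)/2-.5+[140,60],z,C)[:,:2];print(n,P.round(4).tolist(),P.mean(0).round(4))
g('rec back/left/right',[(347,287),(258,370),(437,370)])
g('rec2',[(123,283),(32,372),(215,372)])
for z in(.034,.037):g('foot',[(355,317)],z)
g('topbody',[(268,430),(448,430)],.033+.042)
```

```text
rec back/left/right [[0.5249, 0.0641], [0.5517, 0.0355], [0.5517, 0.0931]] [0.5428 0.0642]
rec2 [[0.5237, -0.0065], [0.5523, -0.0367], [0.5524, 0.0217]] [ 0.5428 -0.0072]
foot [[0.5315, 0.0666]] [0.5315 0.0666]
foot [[0.5311, 0.0666]] [0.5311 0.0666]
topbody [[0.5513, 0.0467], [0.5513, 0.0876]] [0.5513 0.0671]
```

Run:
```python
from h import *
plan([((.5503,.0628,.025),(90,10),2),((.5503,.0628,.004),(90,10),3)],.35)
```

```text
t32.45 pos [0.5487 0.0652 0.0323] yaw 90.0 tilt [-0.172  0.003] open 0.463 F [ 0.3  0.9 -0.8] q [ 0.28  1.09 -0.9   1.7   0.88  1.01  0.6 ]
[0.35, -1.2, 1.4, 3.5, 0.001, -0.001, 0.001],
[0.35, -1.3, 1.4, 3.4, 0.001, -0.002, 0.0],
[0.35, 0.0, 1.2, 6.9, 0.0, 0.0, 0.0],
[0.35, 0.0, 1.2, 6.9, 0.0, 0.0, 0.0],
[0.35, 0.0, 1.3, 6.9, 0.0, 0.0, 0.0],
5 rows end [0.5503 0.0628 0.004 ]
```

Emit:
play_rows(increments=[[0.35,-1.2,1.4,3.5,0,0,0],[0.35,-1.2,1.4,3.5,0,0,0],[0.35,0,0,0,0,0,0],[0.35,0,1.2,7,0,0,0],[0.35,0,1.2,7,0,0,0],[0.35,0,1.2,6,0,0,0],[0.35,0,0,0,0,0,0],[0.35,0,0,0,0,0,0]])

```text
clock: 33.45
tool_pos: [0.5502, 0.0625, 0.0021]
eef_rot: [0.704, 0.705, -0.06, -0.062]
contact_force: [0.1, -0.2, -0.4]
opening: 0.463
```

Run:
```python
from h import *
st()
```

```text
t33.45 pos [0.5502 0.0625 0.0021] yaw 90.0 tilt [-0.173  0.003] open 0.463 F [ 0.1 -0.2 -0.4] q [ 0.28  1.13 -0.88  1.7   0.92  0.98  0.59]
```

Emit:
play_rows(increments=[[0.35,0,0,1.5,0,0,0],[0.35,0,0,0,0,0,0],[0.6,0,0,0,0,0,0],[0.65,0,0,0,0,0,0],[0.65,0,0,0,0,0,0],[0.65,0,-5,-30,0,0,0],[0.65,0,-7,-40,0,0,0],[0.7,0,-15,-40,0,0,0]])

```text
clock: 34.45
tool_pos: [0.5409, 0.0614, 0.1144]
eef_rot: [0.704, 0.704, -0.063, -0.064]
contact_force: [0.9, -0.5, -0.3]
opening: 0.693
```

Run:
```python
from h import *
im=save('wrist','w22.png')
plan([((.426,.0245,.12),(90,10),5)],.75)
```

```text
t34.50 pos [0.542  0.0633 0.1197] yaw 90.1 tilt [-0.172  0.004] open 0.699 F [-1.4  1.2  2.3] q [ 0.32  0.97 -0.98  1.69  0.77  1.12  0.66]
[0.75, -7.7, -22.9, 3.9, 0.0, -0.001, 0.0],
[0.75, -7.7, -22.9, 3.9, 0.0, -0.001, 0.0],
[0.75, -7.8, -22.9, 3.9, 0.001, -0.001, 0.001],
[0.75, -7.8, -22.9, 4.0, 0.0, 0.0, 0.0],
[0.75, -7.7, -22.8, 4.0, 0.001, -0.001, 0.001],
5 rows end [0.426  0.0245 0.12  ]
```

View pics/w22.png

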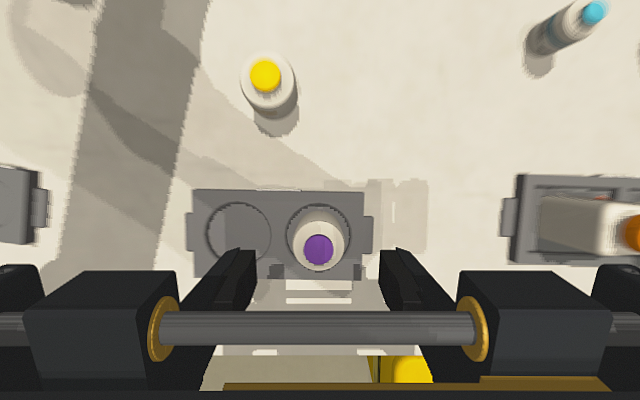

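Emit:
play_rows(increments=[[0.75,-7.7,-23,4,0,-0.001,0],[0.75,-7.7,-23,4,0,-0.001,0],[0.75,-7.7,-23,4,0,-0.001,0],[0.75,-7.7,-23,4,0,0,0],[0.75,-7.7,-23,4,0,0,0],[0.75,0,0,0,0,0,0],[0.75,0,0,0,0,0,0],[0.75,0,0,0,0,0,0]])

```text
clock: 35.5
tool_pos: [0.4251, 0.0255, 0.1209]
eef_rot: [0.704, 0.705, -0.058, -0.06]
contact_force: [-0.6, -0.0, 0.2]
opening: 0.754
```

Run:
```python
from h import *
im=save('wrist','w23.png')
print(proj('wrist',[[.4305,.0247,.062]]))
a=cv2.resize(im[100:300,220:420,::-1],None,fx=3,fy=3,interpolation=cv2.INTER_CUBIC);cv2.imwrite('pics/w23c.png',a)
plan([((.4258,.0247,.023),(90,10),4),((.4258,.0247,-.004),(90,10),2)],.75)
```

```text
[[314.12163635 235.19536453]]
t35.55 pos [0.4252 0.0255 0.1208] yaw 90.1 tilt [-0.165  0.003] open 0.746 F [-0.   0.5  1. ] q [ 0.43  0.85 -1.    2.05  0.82  0.91  0.52]
[0.75, -0.3, 4.2, 24.1, 0.002, -0.001, 0.001],
[0.75, -0.3, 4.2, 24.1, 0.002, -0.001, 0.0],
[0.75, -0.2, 4.3, 24.1, 0.002, -0.001, 0.001],
[0.75, -0.2, 4.3, 24.1, 0.003, 0.0, 0.0],
[0.75, 0.0, 2.4, 13.3, 0.0, 0.0, 0.0],
[0.75, 0.0, 2.3, 13.2, 0.0, 0.0, 0.0],
6 rows end [ 0.4258  0.0247 -0.004 ]
```

View pics/w23c.png

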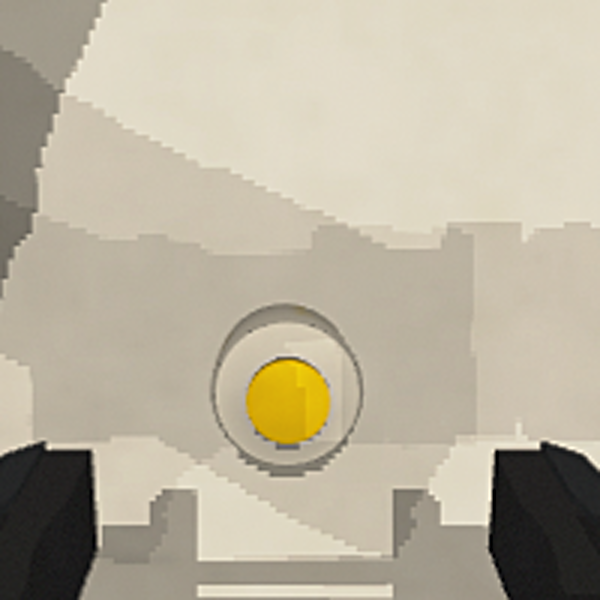

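Emit:
play_rows(increments=[[0.75,0,4.2,24,0.002,0,0],[0.75,0,4.2,24,0.002,0,0],[0.75,0,4.2,24,0.002,0,0],[0.75,0,4.3,24,0.002,0,0],[0.75,0,0,0,0,0,0],[0.75,0,0,0,0,0,0],[0.75,0,0,0,0,0,0],[0.75,0,0,0,0,0,0]])

```text
clock: 36.55
tool_pos: [0.4323, 0.0293, 0.0223]
eef_rot: [0.705, 0.705, -0.056, -0.061]
contact_force: [-0.5, -0.4, -0.6]
opening: 0.752
```

Run:
```python
from h import *
plan([((.4258,.0257,-.004),(90,10),3)],.75)
```

```text
t36.55 pos [0.4323 0.0293 0.0223] yaw 90.0 tilt [-0.165  0.007] open 0.752 F [-0.5 -0.4 -0.6] q [ 0.34  1.01 -0.85  2.07  1.03  0.77  0.36]
[0.75, -1.3, -0.7, 9.0, 0.003, -0.002, 0.0],
[0.75, -1.2, -0.7, 9.0, 0.003, -0.003, 0.0],
[0.75, -1.2, -0.6, 9.0, 0.003, -0.002, 0.001],
3 rows end [ 0.4258  0.0257 -0.004 ]
```

Emit:
play_rows(increments=[[0.75,-1.3,-0.7,9,0.003,-0.002,0],[0.75,-1.2,-0.7,9,0.003,-0.003,0],[0.75,-1.2,-0.6,8.5,0.003,-0.002,0],[0.75,0,0,0,0,0,0],[0.35,0,0,0,0,0,0],[0.35,0,0,0,0,0,0],[0.35,0,0,0,0,0,0],[0.35,0,0,0,0,0,0]])

```text
clock: 37.55
tool_pos: [0.4257, 0.0252, -0.0048]
eef_rot: [0.704, 0.705, -0.062, -0.061]
contact_force: [0.6, -0.2, -0.0]
opening: 0.458
```

Run:
```python
from h import *
p,R=st()
plan([((.4258,.0257,.08),(90,10),3),((.47,.015,.1),(75,10),2),((.51,.0,.1),(60,10),2)],.35)
```

```text
t37.55 pos [ 0.4257  0.0252 -0.0048] yaw 90.0 tilt [-0.173 -0.001] open 0.458 F [ 0.6 -0.2 -0. ] q [ 0.32  1.05 -0.81  2.09  1.1   0.74  0.31]
t37.55 pos [ 0.4257  0.0252 -0.0048] yaw 90.0 tilt [-0.173 -0.001] open 0.458 F [ 0.6 -0.2 -0. ] q [ 0.32  1.05 -0.81  2.09  1.1   0.74  0.31]
[0.35, 0.1, -4.9, -27.8, 0.0, 0.0, 0.0],
[0.35, 0.2, -4.9, -27.9, 0.0, 0.0, 0.0],
[0.35, 0.1, -4.9, -27.8, 0.0, 0.001, 0.0],
[0.35, -5.3, 20.0, -13.7, 0.0, 0.022, 0.129],
[0.35, -2.4, 20.6, -13.8, 0.0, 0.023, 0.129],
[0.35, -2.1, 20.9, -3.7, 0.0, 0.023, 0.129],
[0.35, 0.7, 21.1, -3.7, 0.0, 0.022, 0.129],
7 rows end [ 0.51 -0.    0.1 ]
```

Emit:
play_rows(increments=[[0.35,0,-2,-12,0,0,0],[0.35,0,-5,-28,0,0,0],[0.35,0,-5,-28,0,0,0],[0.35,0,-4,-22,0,0,0],[0.35,-5,20,-14,0,0.022,0.129],[0.35,-2.5,20.5,-10,0,0.022,0.129],[0.35,-2,21,-2,0,0.022,0.129],[0.35,0.7,21,-2,0,0.022,0.129]])

```text
clock: 38.55
tool_pos: [0.5091, 0.0017, 0.1098]
eef_rot: [0.865, 0.494, -0.043, -0.075]
contact_force: [0.2, 0.4, -0.8]
opening: 0.456
```

Run:
```python
from h import *
plan([((.53,-.004,.09),(40,10),3),((.552,-.0035,.07),(20,10),3),((.551,-.0035,.04),(20,10),1)],.35)
```

```text
t38.55 pos [0.5091 0.0017 0.1098] yaw 59.5 tilt [-0.149  0.088] open 0.456 F [ 0.2  0.4 -0.8] q [ 0.45  0.9  -0.88  1.83  0.69  0.91  0.3 ]
[0.35, 1.9, 8.0, 5.3, 0.0, 0.02, 0.112],
[0.35, 2.7, 7.7, 5.3, 0.001, 0.019, 0.112],
[0.35, 3.4, 7.5, 5.4, 0.0, 0.02, 0.112],
[0.35, 5.7, 5.7, 5.8, 0.0, 0.02, 0.114],
[0.35, 6.2, 5.0, 5.9, 0.0, 0.02, 0.115],
[0.35, 6.6, 4.2, 6.0, 0.0, 0.02, 0.114],
[0.35, -0.9, 4.8, 29.6, 0.0, 0.0, 0.0],
7 rows end [ 0.551  -0.0035  0.04  ]
```

Emit:
play_rows(increments=[[0.35,2,8,5,0,0.02,0.112],[0.35,2.7,7.7,5,0,0.02,0.112],[0.35,3.4,7.5,5,0,0.02,0.112],[0.35,5.7,5.7,6,0,0.02,0.114],[0.35,6.2,5,6,0,0.02,0.114],[0.35,6.5,4,6,0,0.02,0.114],[0.35,0,0,0,0,0,0],[0.35,0,0,0,0,0,0]])

```text
clock: 39.55
tool_pos: [0.5536, -0.0035, 0.0761]
eef_rot: [0.983, 0.164, -0.012, -0.087]
contact_force: [0.2, -0.4, -0.5]
opening: 0.454
```

Run:
```python
from h import *
im=save('wrist','w24.png')
plan([((.551,-.0028,.03),(20,10),3)],.35)
```

```text
t39.60 pos [ 0.5537 -0.0035  0.0761] yaw 18.9 tilt [-0.051  0.167] open 0.451 F [ 0.4 -0.1 -1.3] q [ 0.41  0.91 -0.68  1.81  0.58  0.68 -0.21]
[0.35, -0.9, 2.2, 15.2, 0.0, -0.003, -0.006],
[0.35, -0.8, 2.2, 15.2, -0.001, -0.003, -0.006],
[0.35, -0.8, 2.2, 15.2, 0.0, -0.003, -0.007],
3 rows end [ 0.551  -0.0028  0.03  ]
```

View pics/w24.png

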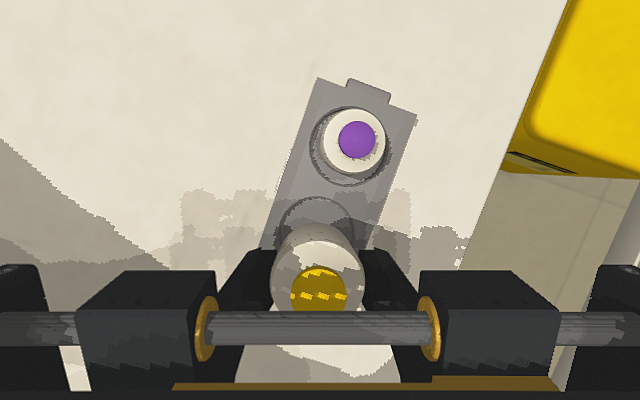

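Emit:
play_rows(increments=[[0.35,-0.9,2.2,15,0,-0.003,-0.006],[0.35,-0.8,2.2,15,0,-0.003,-0.006],[0.35,-0.8,2.2,15,0,-0.003,-0.006],[0.35,0,0,0,0,0,0],[0.35,0,0,0,0,0,0],[0.35,0,0,0,0,0,0],[0.35,0,0,0,0,0,0],[0.35,0,0,0,0,0,0]])

```text
clock: 40.6
tool_pos: [0.5507, -0.0025, 0.0275]
eef_rot: [0.981, 0.174, -0.016, -0.087]
contact_force: [-0.6, 1.0, -0.3]
opening: 0.46
```

Run:
```python
from h import *
im=save('wrist','w25.png');f=cal('wrist');np.savez('pics/w25.npz',K=f[0],d=f[1],R=f[2],t=f[3])
a=cv2.resize(im[60:330,140:540,::-1],None,fx=2,fy=2,interpolation=cv2.INTER_CUBIC);cv2.imwrite('pics/w25c.png',a)
st()
save('scene','s25.png')
a=cv2.imread('pics/s25.png')[130:260,260:460];cv2.imwrite('pics/s25c.png',cv2.resize(a,None,fx=4,fy=4,interpolation=cv2.INTER_CUBIC))
```

```text
t40.65 pos [ 0.5507 -0.0025  0.0276] yaw 20.2 tilt [-0.061  0.165] open 0.458 F [-0.3  0.6 -0.5] q [ 0.38  0.98 -0.63  1.83  0.64  0.6  -0.23]
```

View pics/w25c.png

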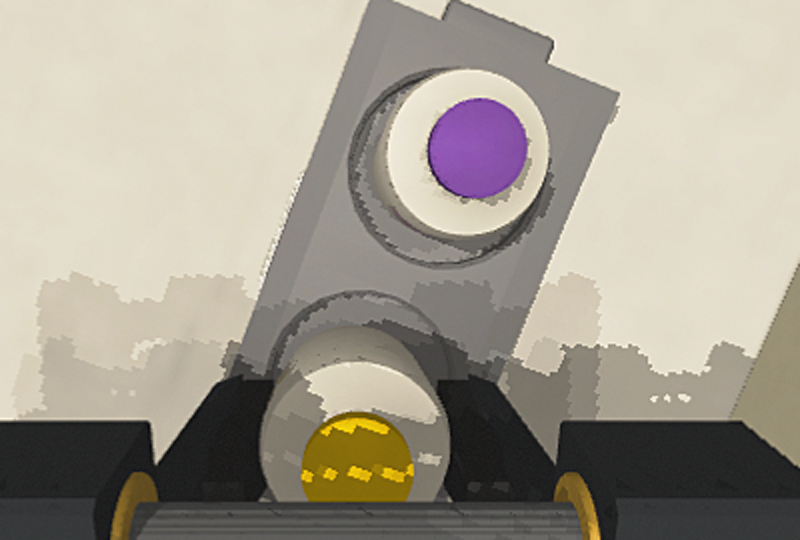

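View pics/s25c.png

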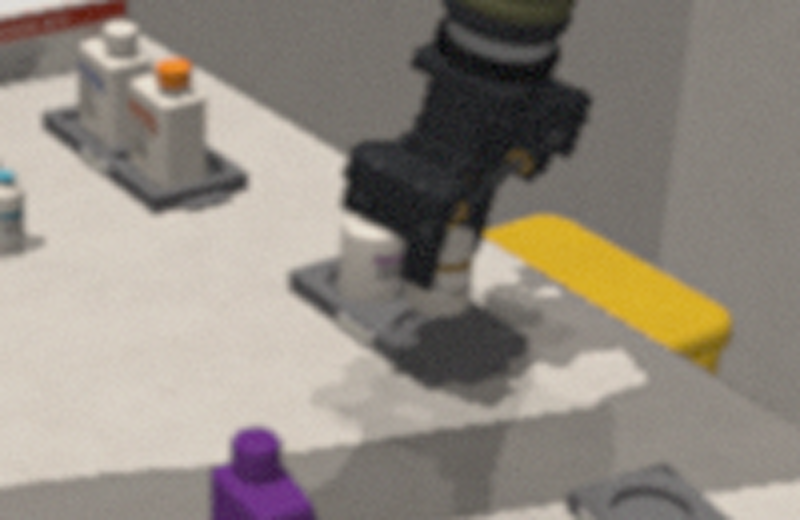

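Run:
```python
from h import *
f=np.load('pics/w25.npz');C=(f['K'],f['d'],f['R'],f['t'])
def g(n,uv,z=.014):
    P=ray('wrist',(np.array(uv,float)+.5)/2-.5+[140,60],z,C)[:,:2];print(n,P.round(4).tolist());return P
# circle fit on recess arc with R fixed .029
a=g('rec',[(358,290),(310,303),(283,331),(272,365),(410,303),(440,335),(452,365)])
from scipy.optimize import least_squares
print(least_squares(lambda c:np.hypot(*(a-c).T)-.029,[.553,-.007]).x, (np.hypot(*(a-least_squares(lambda c:np.hypot(*(a-c).T)-.029,[.553,-.007]).x).T)*1e3).round(1))
b=g('foot',[(358,326),(330,333),(390,333),(310,345)],.0318)
print(least_squares(lambda c:np.hypot(*(b-c).T)-.0207,[.553,-.007]).x)
f2=g('purple foot/rec',[(350,160),(448,66),(445,267),(400,85),(395,248)])
print(least_squares(lambda c:np.hypot(*(f2-c).T)-.029,[.553,.06]).x)
```

```text
rec [[0.5423, 0.0196], [0.5297, 0.0106], [0.5248, -0.0005], [0.5252, -0.0119], [0.5588, 0.0213], [0.5712, 0.0152], [0.5781, 0.0076]]
[ 0.55316465 -0.00715483] [28.8 29.4 29.1 28.4 29.  28.7 29. ]
foot [[0.5451, 0.0116], [0.5384, 0.007], [0.5543, 0.0129], [0.5342, 0.0018]]
[ 0.55268199 -0.00776422]
purple foot/rec [[0.5264, 0.0558], [0.5443, 0.0916], [0.565, 0.0355], [0.5328, 0.0815], [0.5485, 0.0356]]
[0.55485708 0.06353983]
```

Run:
```python
from h import *
plan([((.5510,-.0022,.002),(20.2,10),4)],.35)
```

```text
t40.70 pos [ 0.5506 -0.0025  0.0275] yaw 20.2 tilt [-0.061  0.165] open 0.458 F [ 0.7  1.1 -0.4] q [ 0.38  0.98 -0.63  1.83  0.64  0.6  -0.23]
[0.35, 0.1, 1.1, 6.3, -0.001, 0.0, 0.0],
[0.35, 0.1, 1.1, 6.3, 0.0, 0.0, 0.0],
[0.35, 0.1, 1.1, 6.3, -0.001, 0.0, 0.0],
[0.35, 0.2, 1.0, 6.2, 0.0, 0.0, -0.001],
4 rows end [ 0.551  -0.0022  0.002 ]
```

Emit:
play_rows(increments=[[0.35,0,1.1,6.3,0,0,0],[0.35,0,1.1,6.3,0,0,0],[0.35,0,1.1,6.3,0,0,0],[0.35,0,1,6,0,0,0],[0.35,0,0,0,0,0,0],[0.35,0,0,0,0,0,0],[0.35,0,0,0,0,0,0],[0.35,0,0,0,0,0,0]])

```text
clock: 41.7
tool_pos: [0.5504, -0.0025, 0.0006]
eef_rot: [0.981, 0.174, -0.016, -0.087]
contact_force: [-1.5, -0.6, 2.7]
opening: 0.458
```

Run:
```python
from h import *
st()
```

```text
t41.70 pos [ 0.5504 -0.0025  0.0006] yaw 20.2 tilt [-0.061  0.164] open 0.458 F [-1.5 -0.6  2.7] q [ 0.36  1.01 -0.6   1.83  0.67  0.55 -0.25]
```

Emit:
play_rows(increments=[[0.35,0,0,-0.5,0,0,0],[0.6,0,0,0,0,0,0],[0.65,0,0,0,0,0,0],[0.65,0,0,0,0,0,0],[0.65,0,-3,-30,0,0,0],[0.65,0,-5,-40,0,0,0],[0.65,0,0,-40,0,0,0],[0.65,0,0,-20,0,0,0]])

```text
clock: 42.7
tool_pos: [0.5544, -0.0163, 0.1318]
eef_rot: [0.981, 0.175, -0.018, -0.087]
contact_force: [-1.1, 0.8, -1.2]
opening: 0.651
```

Run:
```python
from h import *
st();im=save('wrist','w26.png')
```

```text
t42.70 pos [ 0.5544 -0.0163  0.1318] yaw 20.3 tilt [-0.066  0.165] open 0.651 F [-1.1  0.8 -1.2] q [ 0.47  0.84 -0.76  1.76  0.51  0.82 -0.13]
```

View pics/w26.png

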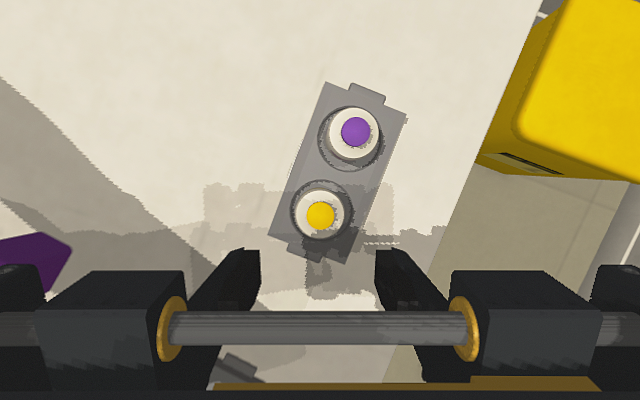

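Run:
```python
from h import *
plan([((.50,.08,.15),(50,10),4),((.43,.18,.14),(80,10),4),((.384,.2535,.13),(110,10),4)],.65)
```

```text
t42.75 pos [ 0.5556 -0.0164  0.1335] yaw 20.2 tilt [-0.063  0.165] open 0.653 F [-0.  -0.   1.1] q [ 0.47  0.84 -0.76  1.76  0.51  0.82 -0.13]
[0.65, -4.7, -27.7, 0.8, -0.001, -0.022, -0.128],
[0.65, -1.1, -28.1, 0.8, -0.001, -0.022, -0.128],
[0.65, 2.5, -28.0, 0.8, -0.001, -0.022, -0.128],
[0.65, 6.0, -27.5, 0.7, 0.0, -0.023, -0.128],
[0.65, 7.9, -28.6, 7.6, 0.0, -0.023, -0.129],
[0.65, 11.7, -27.3, 7.3, 0.0, -0.023, -0.129],
[0.65, 15.3, -25.6, 7.0, 0.0, -0.022, -0.129],
[0.65, 18.6, -23.4, 6.7, 0.0, -0.023, -0.129],
[0.65, 16.1, -13.9, 5.0, 0.0, -0.023, -0.129],
[0.65, 17.9, -11.7, 4.6, 0.0, -0.023, -0.129],
[0.65, 19.3, -9.2, 4.2, 0.0, -0.022, -0.129],
[0.65, 20.4, -6.7, 3.7, 0.0, -0.023, -0.128],
12 rows end [0.384  0.2535 0.13  ]
```

Emit:
play_rows(increments=[[0.65,-4.7,-27.7,1,0,-0.022,-0.128],[0.65,-1,-28,1,0,-0.022,-0.128],[0.65,2.5,-28,1,0,-0.022,-0.128],[0.65,6,-27.5,1,0,-0.022,-0.128],[0.65,8,-28.5,7.5,0,-0.022,-0.129],[0.65,11.7,-27.3,7.3,0,-0.022,-0.129],[0.65,15.3,-25.6,7,0,-0.022,-0.129],[0.65,18.6,-23.4,6.7,0,-0.022,-0.129]])

```text
clock: 43.75
tool_pos: [0.4248, 0.1806, 0.1357]
eef_rot: [0.755, 0.65, -0.056, -0.068]
contact_force: [-0.4, 0.3, -1.2]
opening: 0.648
```

Run:
```python
from h import *
plan([((.384,.2535,.13),(110,10),5)],.65)
```

```text
t43.75 pos [0.4248 0.1806 0.1357] yaw 81.5 tilt [-0.172  0.03 ] open 0.648 F [-0.4  0.3 -1.2] q [ 0.13  0.85 -0.98  1.95  0.71  0.91  0.2 ]
[0.65, 13.2, -9.9, 3.0, 0.0, -0.018, -0.098],
[0.65, 14.2, -8.5, 2.7, 0.0, -0.018, -0.098],
[0.65, 15.0, -7.1, 2.5, 0.0, -0.018, -0.098],
[0.65, 15.6, -5.6, 2.2, 0.0, -0.018, -0.098],
[0.65, 16.1, -4.0, 1.8, 0.0, -0.018, -0.098],
5 rows end [0.384  0.2535 0.13  ]
```

Emit:
play_rows(increments=[[0.65,13,-10,3,0,-0.018,-0.098],[0.65,14,-8.5,2.7,0,-0.018,-0.098],[0.65,15,-7,2.5,0,-0.018,-0.098],[0.65,15.5,-5.5,2.2,0,-0.018,-0.098],[0.65,16,-4,1.8,0,-0.018,-0.098],[0.65,0,0,0,0,0,0],[0.65,0,0,0,0,0,0],[0.65,0,0,0,0,0,0]])

```text
clock: 44.75
tool_pos: [0.379, 0.2549, 0.1258]
eef_rot: [0.563, 0.821, -0.074, -0.051]
contact_force: [0.3, 0.1, 0.1]
opening: 0.651
```

Run:
```python
from h import *
im=save('wrist','w27.png')
print(proj('wrist',[[.3881,.2547,.058]]))
plan([((.384,.2535,.03),(110,10),4)],.65)
```

```text
[[310.79205149 237.14010031]]
t44.80 pos [0.3791 0.2547 0.1258] yaw 111.1 tilt [-0.167 -0.064] open 0.648 F [-0.3 -0.1 -0.9] q [-0.06  0.91 -1.06  1.94  0.8   1.01  0.41]
[0.65, -0.7, 5.3, 23.4, -0.001, 0.001, 0.005],
[0.65, -0.7, 5.3, 23.4, -0.002, 0.001, 0.005],
[0.65, -0.7, 5.3, 23.4, -0.001, 0.001, 0.004],
[0.65, -0.8, 5.2, 23.4, -0.002, 0.0, 0.005],
4 rows end [0.384  0.2535 0.03  ]
```

View pics/w27.png

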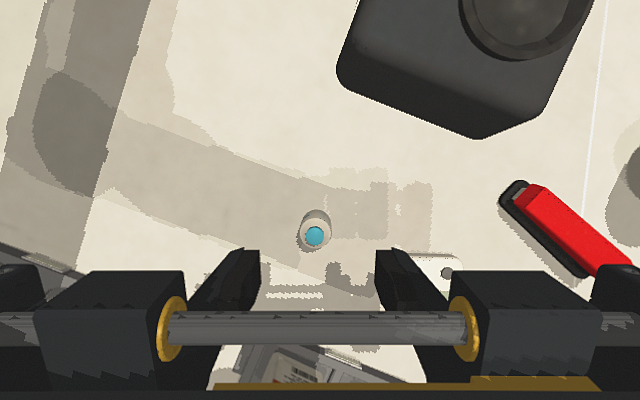

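Emit:
play_rows(increments=[[0.65,-0.2,5.2,23.4,-0.001,0.001,0.005],[0.65,-0.2,5.2,23.4,-0.001,0.001,0.005],[0.65,-0.2,5.2,23.4,-0.001,0.001,0.004],[0.65,-0.2,5.2,23.4,-0.001,0,0.005],[0.65,0,0,0,0,0,0],[0.65,0,0,0,0,0,0],[0.65,0,0,0,0,0,0],[0.65,0,0,0,0,0,0]])

```text
clock: 45.8
tool_pos: [0.3874, 0.2532, 0.0299]
eef_rot: [0.576, 0.813, -0.07, -0.049]
contact_force: [0.1, -0.6, -0.3]
opening: 0.648
```

Run:
```python
from h import *
plan([((.3831,.255,-.004),(110,10),3)],.65)
```

```text
t45.80 pos [0.3874 0.2532 0.0299] yaw 109.3 tilt [-0.16  -0.057] open 0.648 F [ 0.1 -0.6 -0.3] q [-0.12  1.04 -0.93  1.98  0.99  0.86  0.27]
[0.65, 1.1, 0.8, 11.3, 0.001, 0.0, -0.004],
[0.65, 1.1, 0.8, 11.4, 0.002, -0.001, -0.004],
[0.65, 1.0, 0.8, 11.3, 0.001, 0.0, -0.004],
3 rows end [ 0.3831  0.255  -0.004 ]
```

Emit:
play_rows(increments=[[0.65,1.1,0.8,11.3,0.001,0,-0.004],[0.65,1.1,0.8,11.3,0.002,0,-0.004],[0.65,1,0.8,10.5,0.001,0,-0.004],[0.65,0,0,0,0,0,0],[0.2,0,0,0,0,0,0],[0.2,0,0,0,0,0,0],[0.2,0,0,0,0,0,0],[0.2,0,0,0,0,0,0]], grip_force=12)

```text
clock: 46.8
tool_pos: [0.3831, 0.2555, -0.0051]
eef_rot: [0.571, 0.816, -0.071, -0.05]
contact_force: [0.2, 0.4, 0.5]
opening: 0.308
```

Run:
```python
from h import *
plan([((.3831,.255,.10),(110,10),4),((.42,.17,.13),(90,10),3),((.45,.06,.13),(70,10),3)],.2)
```

```text
t46.80 pos [ 0.3831  0.2555 -0.0051] yaw 110.1 tilt [-0.163 -0.058] open 0.308 F [0.2 0.4 0.5] q [-0.15  1.1  -0.89  1.99  1.07  0.82  0.23]
[0.2, -0.1, -4.6, -25.9, 0.0, 0.0, 0.0],
[0.2, -0.1, -4.6, -25.8, 0.0, 0.0, 0.0],
[0.2, -0.1, -4.6, -25.9, 0.0, -0.001, 0.001],
[0.2, -0.1, -4.6, -25.8, 0.001, 0.0, 0.0],
[0.2, -30.8, 0.1, -10.2, 0.0, 0.02, 0.115],
[0.2, -30.4, 3.6, -10.8, 0.0, 0.02, 0.114],
[0.2, -29.6, 7.1, -11.4, 0.0, 0.02, 0.115],
[0.2, -36.7, 9.8, -1.7, 0.0, 0.02, 0.115],
[0.2, -35.2, 14.0, -2.5, 0.0, 0.021, 0.114],
[0.2, -33.4, 17.9, -3.1, 0.0, 0.02, 0.115],
10 rows end [0.45 0.06 0.13]
```

Emit:
play_rows(increments=[[0.2,0,0,0,0,0,0],[0.2,0,-3,-15,0,0,0],[0.2,0,-5,-28,0,0,0],[0.2,0,-5,-28,0,0,0],[0.2,0,-5,-28,0,0,0],[0.2,-31,0,-11,0,0.02,0.115],[0.2,-30.5,3.5,-11,0,0.02,0.115],[0.2,-29.5,7,-11.5,0,0.02,0.115]])

```text
clock: 47.8
tool_pos: [0.4186, 0.1722, 0.1367]
eef_rot: [0.705, 0.704, -0.059, -0.063]
contact_force: [0.5, 0.8, -0.3]
opening: 0.304
```

Run:
```python
from h import *
plan([((.45,.03,.13),(65,10),4),((.50,-.1,.13),(45,10),3),((.525,-.20,.12),(30,10),3)],.2)
```

```text
t47.80 pos [0.4186 0.1722 0.1367] yaw 89.9 tilt [-0.171  0.006] open 0.304 F [ 0.5  0.8 -0.3] q [ 0.14  0.85 -1.02  1.97  0.74  0.94  0.31]
[0.2, -35.5, 8.0, 0.1, 0.0, 0.017, 0.107],
[0.2, -34.5, 11.8, -0.5, 0.0, 0.017, 0.107],
[0.2, -33.0, 15.4, -1.1, 0.001, 0.017, 0.108],
[0.2, -31.1, 18.9, -1.6, 0.0, 0.018, 0.107],
[0.2, -32.2, 32.9, -5.8, 0.0, 0.02, 0.115],
[0.2, -28.1, 36.4, -6.4, 0.0, 0.02, 0.114],
[0.2, -23.7, 39.4, -7.0, 0.0, 0.02, 0.115],
[0.2, -17.7, 29.6, -1.8, 0.0, 0.015, 0.086],
[0.2, -15.0, 31.0, -2.1, 0.0, 0.015, 0.086],
[0.2, -12.3, 32.1, -2.2, 0.0, 0.016, 0.086],
10 rows end [ 0.525  -0.1999  0.12  ]
```

Emit:
play_rows(increments=[[0.2,-35.5,8,0,0,0.017,0.107],[0.2,-34.5,12,-0.5,0,0.017,0.107],[0.2,-33,15.4,-1,0,0.017,0.107],[0.2,-31,19,-1.6,0,0.017,0.107],[0.2,-32,33,-6,0,0.02,0.115],[0.2,-28,36.4,-6.4,0,0.02,0.115],[0.2,-23.7,39.4,-7,0,0.02,0.115],[0.2,0,0,0,0,0,0]])

```text
clock: 48.8
tool_pos: [0.5008, -0.1102, 0.1388]
eef_rot: [0.926, 0.369, -0.028, -0.079]
contact_force: [0.2, 0.4, 0.7]
opening: 0.31
```

Run:
```python
from h import *
plan([((.523,-.218,.10),(25,10),4),((.523,-.218,.035),(25,10),2)],.2)
```

```text
t48.80 pos [ 0.5008 -0.1102  0.1388] yaw 43.4 tilt [-0.11   0.126] open 0.310 F [0.2 0.4 0.7] q [ 0.68  0.85 -0.87  1.81  0.62  0.93  0.3 ]
[0.2, -14.5, 24.7, 5.5, 0.001, 0.012, 0.079],
[0.2, -12.6, 25.7, 5.4, 0.001, 0.012, 0.079],
[0.2, -10.6, 26.7, 5.2, 0.002, 0.012, 0.08],
[0.2, -8.5, 27.4, 5.0, 0.001, 0.012, 0.079],
[0.2, 0.0, 5.7, 32.0, 0.0, 0.0, 0.0],
[0.2, -0.1, 5.6, 32.0, 0.0, 0.0, 0.0],
6 rows end [ 0.523 -0.218  0.035]
```

Emit:
play_rows(increments=[[0.2,-14.5,25,5.5,0.001,0.012,0.079],[0.2,-12.6,26,5.4,0.001,0.012,0.079],[0.2,-10.6,27,5.2,0.002,0.012,0.079],[0.2,-8.5,27.5,5,0.001,0.012,0.079],[0.2,0,5.7,32,0,0,0],[0.2,0,5.6,30,0,0,0],[0.2,0,0,0,0,0,0],[0.2,0,0,0,0,0,0]])

```text
clock: 49.8
tool_pos: [0.5248, -0.2277, 0.0329]
eef_rot: [0.975, 0.204, -0.017, -0.086]
contact_force: [-0.3, 0.8, -0.7]
opening: 0.309
```

Emit:
play_rows(increments=[[0.2,0,0,0,0,0,0],[0.2,0,0,0,0,0,0],[0.2,0,0,0,0,0,0],[0.2,0,0,0,0,0,0],[0.2,0,0,0,0,0,0],[0.2,0,0,0,0,0,0],[0.2,0,0,0,0,0,0],[0.2,0,0,0,0,0,0]])

```text
clock: 50.8
tool_pos: [0.5268, -0.2279, 0.036]
eef_rot: [0.975, 0.204, -0.016, -0.084]
contact_force: [-0.1, 0.1, 0.1]
opening: 0.306
```

Run:
```python
from h import *
im=save('wrist','w28.png');f=cal('wrist');np.savez('pics/w28.npz',K=f[0],d=f[1],R=f[2],t=f[3])
a=cv2.resize(im[100:300,190:450,::-1],None,fx=3,fy=3,interpolation=cv2.INTER_CUBIC);cv2.imwrite('pics/w28c.png',a)
st()
```

```text
t50.85 pos [ 0.5267 -0.2279  0.0359] yaw 23.6 tilt [-0.065  0.158] open 0.307 F [ 0.6  1.2 -0.2] q [ 0.78  1.02 -0.71  1.69  0.66  0.81  0.21]
```

View pics/w28c.png

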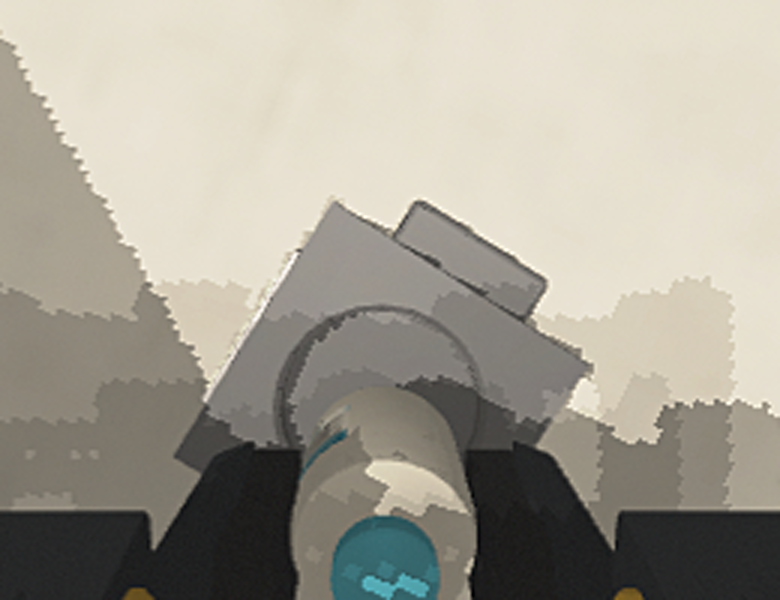

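Run:
```python
from h import *
from scipy.optimize import least_squares
f=np.load('pics/w28.npz');C=(f['K'],f['d'],f['R'],f['t'])
def fit(uv,z,r,c0):
    P=ray('wrist',(np.array(uv,float)+.5)/3-.5+[190,100],z,C)[:,:2]
    s=least_squares(lambda c:np.hypot(*(P-c).T)-r,c0);print(s.x.round(4),(s.fun*1e3).round(1));return s.x
a=fit([(378,305),(330,318),(295,350),(275,395),(430,318),(465,350),(482,400)],.014,.022,[.525,-.225])
b=fit([(383,388),(345,398),(420,398),(328,412),(437,412)],.041,.0138,[.525,-.23])
d=a-b;print(d)
p,R=st();t=p+np.r_[d,0]
plan([((t[0],t[1],.033),(24,10),3),((t[0],t[1],.003),(24,10),4)],.2)
```

```text
[ 0.524  -0.2259] [-0.  -0.1 -0.1  0.7  0.   0.2  0.4]
[ 0.5265 -0.2302] [-0.  0.  0. -0. -0.]
[-0.00252158  0.00430993]
t50.85 pos [ 0.5267 -0.2279  0.0359] yaw 23.6 tilt [-0.065  0.158] open 0.307 F [ 0.6  1.2 -0.2] q [ 0.78  1.02 -0.71  1.69  0.66  0.81  0.21]
t50.85 pos [ 0.5267 -0.2279  0.0359] yaw 23.6 tilt [-0.065  0.158] open 0.307 F [ 0.6  1.2 -0.2] q [ 0.78  1.02 -0.71  1.69  0.66  0.81  0.21]
[0.2, -0.2, -1.5, 1.3, 0.001, -0.002, -0.002],
[0.2, -0.2, -1.4, 1.2, 0.001, -0.002, -0.002],
[0.2, -0.2, -1.5, 1.3, 0.001, -0.001, -0.003],
[0.2, 0.0, 1.3, 7.4, 0.0, 0.0, 0.0],
[0.2, 0.0, 1.3, 7.4, 0.0, 0.0, 0.0],
[0.2, 0.0, 1.3, 7.3, 0.0, 0.0, 0.0],
[0.2, 0.0, 1.3, 7.4, 0.0, 0.0, 0.0],
7 rows end [ 0.5242 -0.2235  0.003 ]
```

Emit:
play_rows(increments=[[0.2,-0.2,-1.5,1.3,0.001,-0.002,-0.002],[0.2,-0.2,-1.5,1.3,0.001,-0.002,-0.002],[0.2,-0.2,-1.5,1.3,0.001,-0.001,-0.002],[0.2,0,0,0,0,0,0],[0.2,0,0,0,0,0,0],[0.2,0,0,0,0,0,0],[0.2,0,1.3,7,0,0,0],[0.2,0,0,0,0,0,0]])

```text
clock: 51.85
tool_pos: [0.5238, -0.2232, 0.0249]
eef_rot: [0.974, 0.207, -0.018, -0.086]
contact_force: [-0.0, 0.6, 0.0]
opening: 0.308
```

Run:
```python
from h import *
plan([((.5242,-.2235,.003),(24,10),3)],.2)
```

```text
t51.85 pos [ 0.5238 -0.2232  0.0249] yaw 24.0 tilt [-0.071  0.159] open 0.308 F [-0.   0.6  0. ] q [ 0.77  1.03 -0.7   1.7   0.67  0.79  0.2 ]
[0.2, 0.1, 1.4, 7.2, 0.0, 0.0, 0.0],
[0.2, 0.1, 1.4, 7.1, 0.0, 0.0, 0.0],
[0.2, 0.0, 1.4, 7.2, -0.001, 0.0, 0.0],
3 rows end [ 0.5242 -0.2235  0.003 ]
```

Emit:
play_rows(increments=[[0.2,0,1.3,7.2,0,0,0],[0.2,0,1.3,7.2,0,0,0],[0.2,0,1.3,7.2,0,0,0],[0.2,0,0,1.5,0,0,0],[0.2,0,0,0,0,0,0],[0.2,0,0,0,0,0,0],[0.2,0,0,0,0,0,0],[0.2,0,0,0,0,0,0]])

```text
clock: 52.85
tool_pos: [0.5238, -0.2234, 0.0007]
eef_rot: [0.974, 0.207, -0.019, -0.085]
contact_force: [-0.3, -0.8, 2.8]
opening: 0.305
```

Run:
```python
from h import *
st()
im=save('wrist','w29.png')
a=cv2.resize(im[100:300,190:450,::-1],None,fx=3,fy=3,interpolation=cv2.INTER_CUBIC);cv2.imwrite('pics/w29c.png',a)
```

```text
t52.85 pos [ 0.5238 -0.2234  0.0007] yaw 24.0 tilt [-0.072  0.158] open 0.305 F [-0.3 -0.8  2.8] q [ 0.76  1.07 -0.68  1.7   0.7   0.76  0.19]
```

View pics/w29c.png

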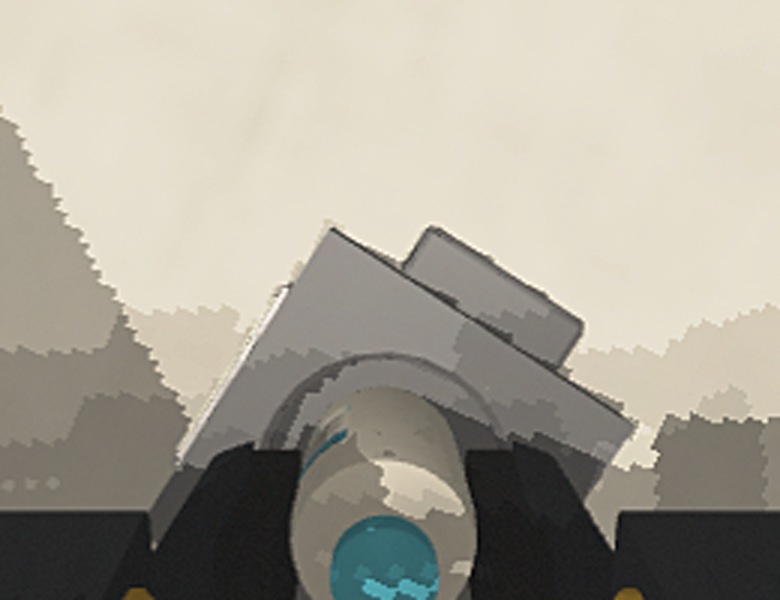

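In the recess, contact 2.8 N: release and withdraw.

Emit:
play_rows(increments=[[0.2,0,0,-0.5,0,0,0],[0.45,0,0,0,0,0,0],[0.5,0,0,0,0,0,0],[0.5,0,0,0,0,0,0],[0.5,0,-3,-30,0,0,0],[0.5,0,-3,-40,0,0,0],[0.5,0,0,-50,0,0,0],[0.5,0,0,-50,0,0,0]])

```text
clock: 53.9
tool_pos: [0.5307, -0.2441, 0.1693]
eef_rot: [0.974, 0.208, -0.023, -0.088]
contact_force: [0.2, -0.2, -0.0]
opening: 0.502
```

Emit:
play_rows(increments=[[0.5,0,40,-20,0,0,0],[0.5,0,40,0,0,0,0],[0.5,0,0,0,0,0,0],[0.5,0,0,0,0,0,0],[0.5,0,0,0,0,0,0],[0.5,0,0,0,0,0,0],[0.5,0,0,0,0,0,0],[0.5,0,0,0,0,0,0]])

```text
clock: 54.9
tool_pos: [0.567, -0.3171, 0.1806]
eef_rot: [0.973, 0.211, -0.02, -0.087]
contact_force: [0.1, 0.9, 0.6]
opening: 0.502
```

Run:
```python
from h import *
st()
w=save('wrist','w30.png');t=save('top','t30.png');s=save('scene','s30.png')
cv2.imwrite('pics/t30c.png',cv2.resize(t[120:270,100:480,::-1],None,fx=2.1,fy=2.1,interpolation=cv2.INTER_CUBIC))
cv2.imwrite('pics/s30c.png',cv2.resize(s[120:320,200:460,::-1],None,fx=3,fy=3,interpolation=cv2.INTER_CUBIC))
```

```text
t54.90 pos [ 0.567  -0.3171  0.1806] yaw 24.5 tilt [-0.075  0.162] open 0.502 F [0.1 0.9 0.6] q [ 0.86  0.94 -0.81  1.32  0.52  1.25  0.48]
```

View pics/t30c.png

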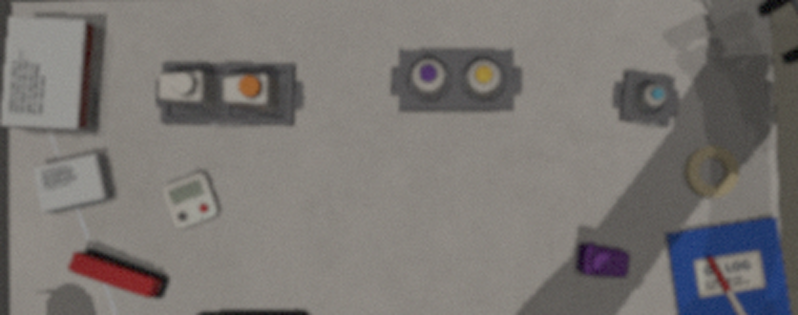

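View pics/s30c.png

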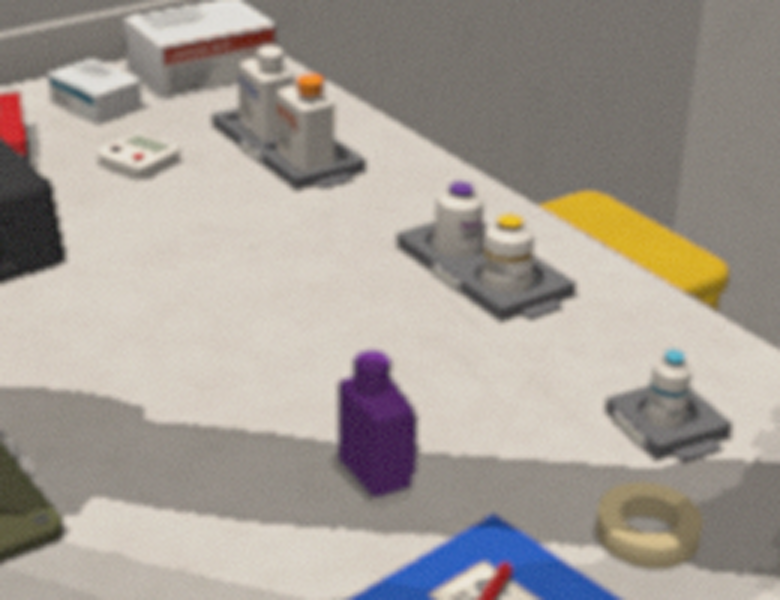

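View pics/w30.png

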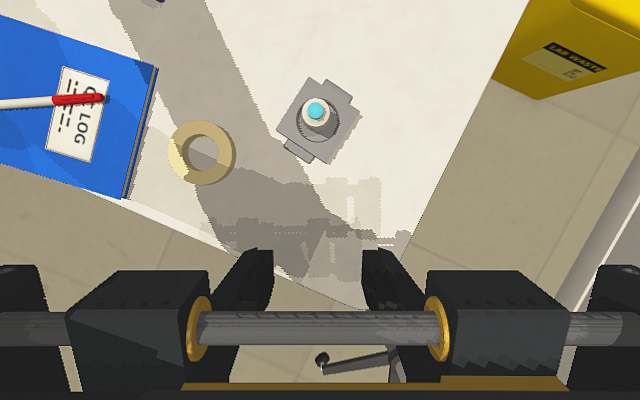

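Run:
```python
from h import *
X=[[.5443,.362,.094],[.541,.278,.094],[.554,.064,.068],[.553,-.0075,.068],[.524,-.226,.064]]
print(((proj('top',X)-[100,120])*2.1).round(),((proj('scene',X)-[200,120])*3).round())
a=cv2.imread('pics/s30.png')[130:240,260:450];cv2.imwrite('pics/s30d.png',cv2.resize(a,None,fx=4.2,fy=4.2,interpolation=cv2.INTER_CUBIC))
```

```text
[[180.  83.]
 [249.  84.]
 [426.  73.]
 [483.  73.]
 [656.  93.]] [[268.  49.]
 [311.  77.]
 [458. 183.]
 [510. 216.]
 [672. 350.]]
```

View pics/s30d.png

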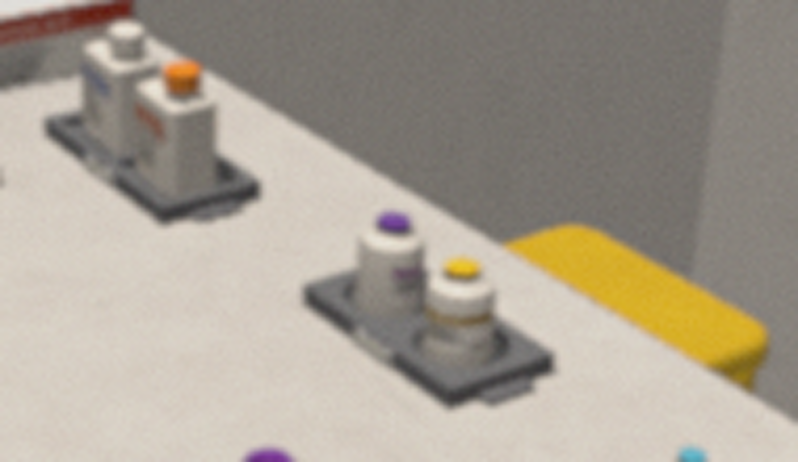

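All five caps lie where upright, seated bottles should put them (within 2–4 px of the enlarged crops). The timer and tape are still at their original pixels. Handing in.

Run:
```python
from plant import r
print(r.finish_job())
```

```text
the job is handed in; nothing more can be done
None
```

All five bottles are in the trays, upright in their matching recesses, and the job was handed in at about 55 s of the 144 s allowed.

- **Placement:** The oblong bottles are in the rectangular recesses, the purple-cap and yellow-cap round bottles in the large round ones, and the teal-cap dropper in the small one. The purple look-alike bottle was left alone.
- **Seating:** In the last top and scene pictures every cap lies within 2–4 px, in the enlarged crops, of where a seated, upright bottle should put it. For the orange-cap oblong, the yellow-cap round and the dropper, the wrist also felt 2.7–3.5 N on touching the recess floor. The white-cap oblong and the purple-cap round were released within about 1 mm of the floor without a clear touch reading, so for those two the pictures alone show they are fully down.
- **Bystanders:** The timer and tape are at the same pixels as at the start.

Three things did not go as expected:

- **First grasp too high:** The pictures put the real fingertips about 20 mm above the reported tool point. My first close on the white-cap oblong therefore caught its cap, not its body. I released it, the bottle was still upright, and I regrasped it lower.
- **Wrist joint near its limit:** A vertical approach to the near round bottle brought joint 6 to 0.05 rad against its 0.04 limit. I took both round bottles and the dropper with the hand tilted 10° about the jaw axis, with the bottles themselves kept upright.
- **Cameras disagreed:** The top and wrist cameras differed by 3–5 mm on the tray positions, so I aligned each bottle to its recess in the wrist picture before lowering it.

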